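Scrub out, gauge and cap coil screening cans

ROBOT

A 6-joint arm with a two-finger parallel gripper is mounted at the origin on the work surface. World frame = base frame: x ahead of the robot, y to its left, z up, the work surface at z = 0. Lengths are in mm, angles in degrees, forces in N, time in s.
With the tool pointing down it reaches from about 350 to 850 mm from the base axis. Payload 8.1 kg.
Tool frame: the origin (TCP) lies on the centre line of the jaws, within the pads' length; the fingertips stand 14 mm ahead of it and the grasp point (between the pads) lies 5 mm behind it; z points along the fingers, y is the line along which they close (so a half turn about z gives the same grasp; the last joint's range is limited). The gripper opens to 85 mm and grips with 20 to 120 N. Pads are 22 mm wide; open, the fingers measure 114 mm over their backs; the gripper's body (76 mm by 85 mm) begins 54 mm behind the grasp point. The pads swing forward as they close: fully open they stand 13 mm farther back than shut.
Start: joints at [-73.934, 7.471, 85.268, -0, 87.261, -4.893], TCP at [214.638, -560.3, 245.292] pointing down, gripper open.
Joint ranges: [-169.43, 169.43], [-51.17, 129.36], [1.28, 143.12], [-76.62, 256.62], [0, 156.53], [-152.29, 152.29]. Speed limits (degrees/s): [136.94, 136.94, 159.86, 180, 180, 180].

INTERFACE

Orientations are given as [roll, pitch, yaw] about the fixed x, y, z axes, in that order (R = Rz(yaw) Ry(pitch) Rx(roll)).
In Python, from bench import sense, snapshot, camera_info, hand_in gives the robot as it stands. The module is installed in compiled form; this text tells all that it offers.
- The arm moves only by the tool apply_moves, never from a script. Its argument "deltas" is a list of rows, each a list of 7 numbers: the shift along the tool's x, y, z scaled (see below), then the turn, a rotation vector about the tool's x, y, z scaled (see below), then the opening, from 0 (shut) to 1 (fully open). In form: [[dx, dy, dz, ax, ay, az, claw], ...]. A call has 1 to 8 rows; each row shifts and turns the commanded pose from where the row before left it, along the tool's axes as they then stand; what a row does not reach is not made up. The controller multiplies each number of a shift by 0.03 m and each number of a turn by 0.08 rad. A row lasts 1/8 s, in which the tool goes at most 62.5 mm and 10.7 degrees, less where a joint would pass 70% of its speed; a pose out of reach is approached as far as the arm can. A call with a number of a shift or a turn outside -1 to 1 is refused whole. A call with a gripper value outside its range is refused whole. The fingers move at their own pace and stop on an object; "grip_force" is the grip in N (left out, the last holds). Time passes only in rows, so rows that do not move let the fingers close. It gives the time, the measured TCP pose, the force, the opening and the grip force at its end, in the units of the state.
- sense(): the state, without advancing time (a new reading comes with each control period).
- snapshot(name): name is "scene" or "top"; returns the picture (480x640x3 uint8, red, green, blue); there is no depth.
- camera_info(name): a dict with "vertical_fov" (degrees; the focal length in pixels is half the picture's height over the tangent of half this angle, whatever the lens; pixels are square), "cx", "cy" (the principal point, pixels), "origin" and "rotation" of the camera in the world. Camera axes: x right, y up, looking along -z (the intrinsics and any distortion apply to the point x, -y, -z); pixel columns grow to the right and rows downward; lengths in mm; the calibration is good to about 2 mm. A picture is of the moment at which its call begins. camera_info takes no time and is no camera call.
- hand_in(): hands the job in; it is judged then, once.
The state is a dict: "time": time; "joint_pos": joint angles; "qd": joint speeds; "joint_efforts": joint torques, N m; "tool_pos": TCP position; "tcp_rot": TCP orientation; "ft_force": force on the tool from outside, world axes, zero at the start; "wrist_torque": the same for the moment, N m; "finger_gap": finger opening in mm; "grip_force": force on a finger pad.
Only numpy, scipy, OpenCV 4.12 (cv2) and the standard library are available. Lean on these libraries where they do the work, as an engineer would, in place of code of your own. Each camera call takes 0.05 s, during which the arm holds its last target. There are 200 camera calls.

TASK

Scrub out the aluminium screening can or cans on the bench with the bottle brush: tall can first, each right down to the bottom, up until the tip is near the rim, and to the bottom again; then hang the brush back on its fork. Next, tall can first again, stand each can upright between the bench caliper's jaws, slide the moving jaw shut without great force until it presses the can against the fixed jaw, open it and stand the can upright in the grey pad. Finish by putting each can's own cap on it, fully seated; the cap of a missing can is not needed, and leave the reel, screwdriver and jar alone.

Things in the scene. Friction and masses are not known exactly. Their poses are not given: they have to be found in the camera images.
- can_tall: Tall open-topped aluminium can, round, 54 mm outside and 48 mm inside diameter, 90 mm high, floor 4 mm thick, weighted base, about 250 g. Origin at the centre of its underside, z towards the open mouth. None if absent.
- can_short: Short open-topped aluminium can, round, 62 mm outside and 56 mm inside diameter, 70 mm high, floor 4 mm thick, weighted base, about 250 g. Origin at the centre of its underside, z towards the open mouth. None if absent.
- cap_tall: Cap of the tall can, 20 g, 35 mm high: aluminium disc 54 mm in diameter, 5 mm thick, above a spigot 42 mm in diameter, 6 mm high, that goes into the can's mouth; on top a black knob, 14 mm in diameter, 24 mm high. Origin at the centre of the spigot's underside, z up. Starts on the bench, knob up. Seated, the disc lies on the rim, the origin 6 mm below the rim.
- cap_short: Cap of the short can, 20 g, 35 mm high: aluminium disc 62 mm in diameter, 5 mm thick, above a spigot 50 mm in diameter, 6 mm high, that goes into the can's mouth; on top a black knob, 14 mm in diameter, 24 mm high. Origin at the centre of the spigot's underside, z up. Starts on the bench, knob up. Seated, the disc lies on the rim, the origin 6 mm below the rim.
- brush: Bottle brush, 225 mm long, 70 g. Origin at the tip of the bristle head, z along the brush towards the handle. White stiff bristle head 27 mm in diameter from 0 to 75 mm, steel stem 7 mm in diameter to 145 mm, wooden shoulder disc 30 mm in diameter from 145 to 151 mm, wooden round handle 20 mm in diameter from 151 to 225 mm. It starts hanging on the fork, tip down, 35 mm over the bench.
- brush_grip (a point): Point on the brush's axis in the middle of the handle, 190 mm from the tip: a good place to grip from above.
- fork: Fixed steel brush fork; origin on the bench below the brush's seat, z up. Two level prongs, 8 mm thick, 40 mm over their outsides, with a 14 mm slot between, run along its x; slot open to its -x (roughly towards the robot), from x = -32 mm to the closed end at +15 mm. Post 180 mm high at x = 40 to 60 mm. Foot 12 mm high, x = -48 to 72, y = -45 to 45 mm.
- fork_seat (a point): Centre of the brush's seat, at the level of the prong tops, 180 mm over the bench: hung up, the brush's shoulder rests on the prongs here with its stem in the slot. Axes as the fork's.
- caliper: Fixed bench caliper; origin on the bench, z up; the jaws slide along its y. Base plate 8 mm thick (x = -75 to 60 mm, y = -120 to 160 mm), on which a can is stood. Both jaws are 64 mm wide (x = -32 to 32 mm) and 64 mm high over the bench. A guide bar, 28 mm high over the bench, runs along y at x = 38 to 52 mm.
- anvil: The caliper's fixed jaw, a steel block. Origin on the bench below the middle of its face; the face looks to the caliper's +y and lies at caliper y = -90 mm. Axes as the caliper's.
- jaw (a joint): Opening between the jaw faces in m: 0 is shut, 0.105 fully open; grows as the moving jaw slides to the caliper's +y. The jaw slides with about 1.5 N of friction and stays where it is left. Its face is at caliper y = -90 mm plus this value. Behind the face the jaw is 48 mm long.
- jaw_tab (a point): Middle of the top of the moving jaw's upright black thumb tab, 93 mm over the bench and 34 mm behind (+y of) the jaw's face. The tab is 18 mm wide along the caliper's x and 24 mm along its y and stands 43 mm clear of the jaw's carriage below; its top 29 mm rises over the jaw. Axes as the caliper's.
- pad: Fixed grey felt pad lying on the bench, 180 mm (x) by 220 mm (y), 3 mm thick. Origin at the centre of its underside, z up. Both cans fit on it side by side along y.
- reel: Bystander: solder reel, 60 mm in diameter, 25 mm high, orange. Origin at the centre of its underside.
- driver: Bystander: screwdriver lying flat on the bench beyond the pad or fork, about 200 mm long. Origin on the bench, below the joint of handle and blade.
- pot: Bystander: small closed amber jar, 44 mm in diameter, 50 mm high. Origin at the centre of its underside.
Not all that is in view belongs to the job. What is shaped like the brush but black is not meant.

How it is judged (in metres and radians):
On the way, in this order (a step that is already met when the one before it is completed fails the run):
1. brush tip down to the floor of the tall can (within 10 mm), can upright (z of brush in the frame of can_tall between -0.002 and 0.014 m and horizontal distance between brush and can_tall below 0.02 m and angle between can_tall's own z axis and vertical below 0.2 rad), for 0.1 s.
2. brush drawn up until its tip is less than 40 mm below the rim of the tall can (z of brush in the frame of can_tall above 0.05 m), for 0.05 s.
3. brush tip down to the floor of the tall can a second time (all of step 1), for 0.1 s.
4. brush tip down to the floor of the short can (within 10 mm), can upright (z of brush in the frame of can_short between -0.002 and 0.014 m and horizontal distance between brush and can_short below 0.02 m and angle between can_short's own z axis and vertical below 0.2 rad), for 0.1 s.
5. brush drawn up until its tip is less than 40 mm below the rim of the short can (z of brush in the frame of can_short above 0.03 m), for 0.05 s.
6. brush tip down to the floor of the short can a second time (all of step 4), for 0.1 s.
7. brush hung on its fork and let go (distance between brush_grip and fork_seat below 0.055 m and horizontal distance between brush and fork_seat below 0.02 m and height (world z) of brush between 0.028 and 0.042 m and angle between brush's own z axis and vertical below 0.12 rad and contact force between the fingers and brush below 0.1 N), for 0.2 s.
8. tall can upright on the caliper's plate, both jaws pressing on it with over 1.5 N (moving) and 0.8 N (fixed) (contact force between jaw and can_tall above 1.5 N and contact force between anvil and can_tall above 0.8 N and z of can_tall in the frame of caliper below 0.014 m and angle between can_tall's own z axis and vertical below 0.1 rad), for 0.1 s.
9. short can upright on the caliper's plate, both jaws pressing on it with over 1.5 N (moving) and 0.8 N (fixed) (contact force between jaw and can_short above 1.5 N and contact force between anvil and can_short above 0.8 N and z of can_short in the frame of caliper below 0.014 m and angle between can_short's own z axis and vertical below 0.1 rad), for 0.1 s.
At the end, for the whole second after the job is handed in: Every can present stands upright (0.1 rad), at rest, on the grey pad, its centre on it, its own cap seated: disc on the rim (3 mm in height, 7 mm sideways, 0.08 rad). The brush hangs upright (0.12 rad) on its fork, shoulder on the prongs, within 20 mm of the seat (distance between brush_grip and fork_seat below 0.055 m and horizontal distance between brush and fork_seat below 0.02 m and height (world z) of brush between 0.028 and 0.042 m and angle between brush's own z axis and vertical below 0.12 rad and x of can_tall in the frame of pad between -0.085 and 0.085 m and y of can_tall in the frame of pad between -0.105 and 0.105 m and z of each of can_tall, can_short in the frame of pad below 0.008 m and angle between each of can_tall, can_short's own z axis and vertical below 0.1 rad and linear speed of each of can_tall, can_short below 0.02 m/s and z of cap_tall in the frame of can_tall between 0.08 and 0.087 m and horizontal distance between cap_tall and can_tall below 0.007 m and angle between the z axis of cap_tall and the z axis of can_tall, either way round below 0.08 rad and x of can_short in the frame of pad between -0.085 and 0.085 m and y of can_short in the frame of pad between -0.105 and 0.105 m and z of cap_short in the frame of can_short between 0.06 and 0.067 m and horizontal distance between cap_short and can_short below 0.007 m and angle between the z axis of cap_short and the z axis of can_short, either way round below 0.08 rad); the robot touches nothing.
It fails at once if a bystander (reel, screwdriver, jar) moved more than 30 mm (distance of any of reel, driver, pot from where it was at the start of the episode above 0.03 m).
It fails at once if a can crushed in the caliper (over 45 N) (contact force between jaw and can_tall above 45 N or contact force between jaw and can_short above 45 N).
Of can_tall, can_short only 1 to 2 are there at a start; the rules pass over those that are not, and their reading is None.
At some moment in a run one of can_tall, can_short may be knocked a few centimetres aside while the robot is not near it.
It also fails if it takes over 210 s, if anything falls off the work surface, if the arm or the gripper's body presses on something with over 40 N, if the wrist force passes 120 N, or if a joint passes its speed limit or range.

## Working session

There is one attempt and no reset: what is moved stays moved. The work goes in short steps, Python scripts to look and compute and a tool call to move; the robot and the scene stay as the last step left them, time stands still between calls to the robot, and variables do not carry over. Pictures are saved under pics/ and viewed, at most 14 in all, crops included, and the job is handed in when it is done.

Besides the shell and the picture viewer there is one more tool, called after "Call:" in YAML: its name, and indented under it one key for each argument. apply_moves: Moves the arm, as the interface text tells. Its arguments: {"type":"object","properties":{"deltas":{"type":"array"},"grip_force":{"type":"number"}},"required":["deltas"]}

```bash
mkdir -p pics; python3 - <<'E'
from bench import *
import cv2
for n in("scene","top"):
    cv2.imwrite(f"pics/{n}0.png",snapshot(n)[:,:,::-1]); print(n,camera_info(n))
print(sense())
E
```

```text
scene {'vertical_fov': 48.24889573979263, 'cx': 320.93756847133886, 'cy': 237.68630734258142, 'origin': array([1243.39855678, -220.68088356,  895.77746567]), 'rotation': array([44.54751121,  0.34397389, 68.45294845])}
top {'vertical_fov': 48.556502918689894, 'cx': 318.9713580919588, 'cy': 233.43643126317903, 'origin': array([ 442.37519228,   75.0509603 , 1303.31009138]), 'rotation': array([  4.90728823,  -0.62066436, -91.39205425])}
{'time': 0.1, 'joint_pos': array([-7.39324120e+01,  7.51115366e+00,  8.53228832e+01,  9.01906790e-04,
        8.72608353e+01, -4.89438569e+00]), 'qd': array([ 0.04838687, -0.10723522, -0.13619925, -0.02871825,  0.04905773,
       -0.09532415]), 'joint_efforts': array([ 1.85340992e-03, -5.70947957e+01, -5.01945519e+01, -5.69236477e-05,
        8.12842132e-03,  6.90202523e-05]), 'tool_pos': array([ 214.53306442, -559.83808412,  244.34691834]), 'tcp_rot': array([-1.79905551e+02, -8.99194664e-03,  2.09619225e+01]), 'ft_force': array([-0.07128883, -0.04344026, -0.1182549 ]), 'wrist_torque': array([-0.00294343, -0.05146012,  0.00345999]), 'grip_force': 0.0, 'finger_gap': 85.44217297204956}
```

View pics/scene0.png

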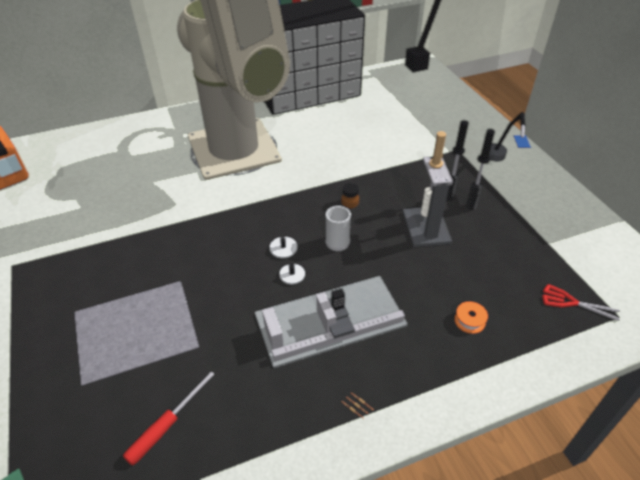

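View pics/top0.png

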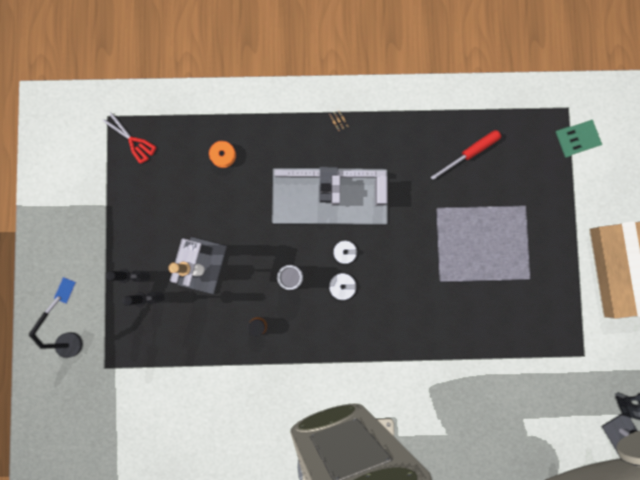

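```bash
cat > h.py <<'E'
import numpy as np,cv2
from bench import *
from scipy.spatial.transform import Rotation as Ro
class Cam:
    def __init__(s,n):
        c=camera_info(n);s.n=n;s.f=240/np.tan(np.radians(c['vertical_fov']/2));s.c=np.array([c['cx'],c['cy']]);s.o=c['origin'];s.R=Ro.from_euler('xyz',c['rotation'],degrees=True).as_matrix()
    def ray(s,p):
        d=(np.array(p,float)-s.c)/s.f; return s.R@np.array([d[0],-d[1],-1])
    def at(s,p,z):
        r=s.ray(p); return s.o+r*(z-s.o[2])/r[2]
    def pj(s,P):
        q=s.R.T@(np.array(P,float)-s.o); return s.c+s.f*np.array([q[0],-q[1]])/-q[2]
T=Cam('top');S=Cam('scene')
def tri(pt,ps):
    a,b=T.ray(pt),S.ray(ps); A=np.c_[a,-b]; k=np.linalg.lstsq(A,S.o-T.o,rcond=None)[0]
    p,q=T.o+a*k[0],S.o+b*k[1]; return (p+q)/2,np.linalg.norm(p-q)
def local(P,yaw):pass
E
python3 - <<'E'
from h import *
t=cv2.imread('pics/top0.png');s=cv2.imread('pics/scene0.png')
r=lambda i,x,y,w,h,k:cv2.resize(i[y:y+h,x:x+w],None,fx=k,fy=k,interpolation=cv2.INTER_CUBIC)
a=r(t,160,150,240,150,3.3333); b=np.hstack([r(s,395,120,100,125,2.4),r(s,260,170,150,125,2.4)]) ; b=np.hstack([b,np.zeros((300,800-b.shape[1],3),np.uint8)]) if b.shape[1]<800 else b[:,:800]
im=np.vstack([a[:300],b]);print(im.shape);cv2.imwrite('pics/c1.png',im)
for p in [(289,277)]:
  for z in(0,70,90):print(z,T.at(p,z))
print('grey pad',T.at((483,244),3),'reel',T.at((222,153),0),T.at((318,410),0))
print('caps',T.at((345,252),8),T.at((343,287),8),S.at((283,248),8),S.at((292,275),8))
E
```

```text
(600, 800, 3)
0 [448.96092897 133.92315119   0.        ]
70 [448.60721302 130.76116127  70.        ]
90 [448.50615132 129.85773558  90.        ]
grey pad [ 518.18990743 -344.04438895    3.        ] reel [760.1767012  294.35752765   0.        ] [130.46293562  70.8304662    0.        ]
caps [506.33659739  -4.00756516   8.        ] [421.5954756   3.259085    8.       ] [427.07536234   2.81654678   8.        ] [511.13922935  -4.98253355   8.        ]
```

View pics/c1.png

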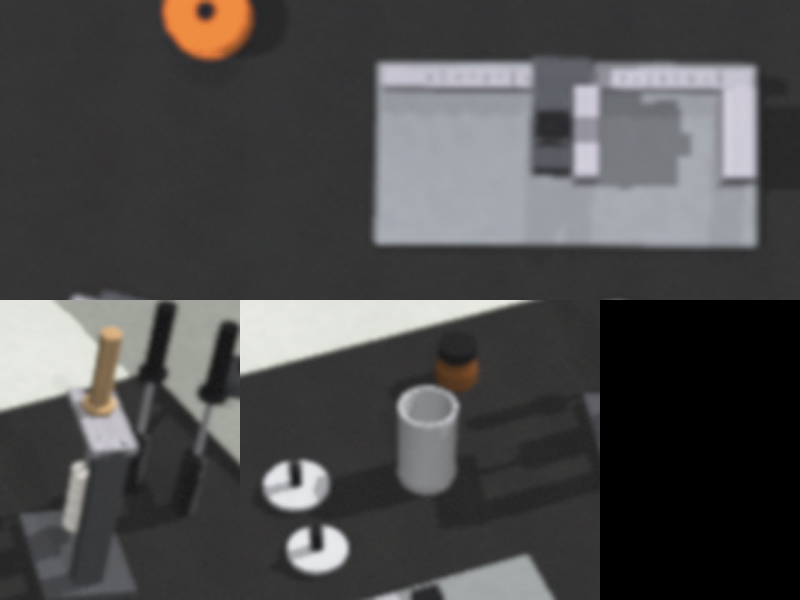

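The picture shows the wooden-handled brush at scene (438,150), with its head at (427,200). The black look-alikes are at (461,145) and (485,160), so I take the wooden one. There is one can, at top (289,277). The smaller cap is at top (345,252) and the larger at (343,287).

```bash
cat > m.py <<'E'
from h import *
def blobs(img,roi,fn,amin=20):
    x,y,w,h=roi; c=img[y:y+h,x:x+w].astype(int); m=fn(c).astype(np.uint8)*255
    cs,_=cv2.findContours(m,cv2.RETR_EXTERNAL,cv2.CHAIN_APPROX_NONE)
    return [k+np.array([[x,y]]) for k in sorted(cs,key=cv2.contourArea)[::-1] if cv2.contourArea(k)>=amin]
def quad(cam,k,z):
    r=cv2.boxPoints(cv2.minAreaRect(k)); return np.array([cam.at(p,z)[:2] for p in r])
E
python3 - <<'E'
from m import *
t=cv2.imread('pics/top0.png');s=cv2.imread('pics/scene0.png')
gray=lambda th:(lambda c:c.min(2)>th)
print('PAD');k=blobs(t,(425,195,115,95),gray(75))[0];q=quad(T,k,3);print(q.round(),q.mean(0))
print('CAL');k=blobs(t,(262,160,132,72),gray(80))[0]
ap=cv2.approxPolyDP(cv2.convexHull(k),4,True)[:,0];print(ap.tolist(),[T.at(p,8)[:2].round().tolist() for p in ap]); q=quad(T,k,8);print(q.round())
print('CAN top')
k=blobs(t,(272,260,36,36),gray(75))[0];e=cv2.fitEllipse(k);print(e)
for z in(70,90):
  print(z,T.at(e[0],z), 'dia',np.linalg.norm(T.at((e[0][0]-e[1][0]/2,e[0][1]),z)-T.at((e[0][0]+e[1][0]/2,e[0][1]),z)),np.linalg.norm(T.at((e[0][0]-e[1][1]/2,e[0][1]),z)-T.at((e[0][0]+e[1][1]/2,e[0][1]),z)))
print('CAN scene');k=blobs(s,(318,200,40,55),gray(75))[0];print(cv2.boundingRect(k))
x,y,w,h=cv2.boundingRect(k)
for H,D in((70,62),(90,54)):
  c=T.at(e[0],H)[:2];a=np.linspace(0,2*np.pi,60)
  P=np.array([S.pj([c[0]+D/2*np.cos(u),c[1]+D/2*np.sin(u),z]) for u in a for z in(0,H)]);print('pred',H,P.min(0),P.max(0))
print('CAPS')
for roi in((328,238,34,30),(326,272,34,32)):
  k=blobs(t,roi,gray(120))[0];e=cv2.fitEllipse(cv2.convexHull(k));print(e,T.at(e[0],11),'dia',[v*np.linalg.norm(T.at(e[0],11)-T.at((e[0][0]+1,e[0][1]),11)) for v in e[1]])
print('HANDLE')
wood=lambda c:(c[:,:,2]-c[:,:,0]>50)
for i,cam,roi in((t,T,(160,255,40,25)),(s,S,(425,125,28,45))):
  k=blobs(i,roi,wood)[0];print(cv2.boundingRect(k),cv2.minAreaRect(k))
print('fork top'); k=blobs(t,(160,225,75,75),gray(120));print([(cv2.boundingRect(a),cv2.minAreaRect(a)) for a in k[:3]])
k=blobs(t,(160,225,75,75),gray(50))[0];print(cv2.minAreaRect(k),quad(T,k,12).round())
print('TAB')
for i,roi in((t,(315,178,30,24)),(s,(325,285,22,30))):
  k=blobs(i,roi,lambda c:c.max(2)<45);print([(cv2.boundingRect(a),cv2.minAreaRect(a)[0]) for a in k[:2]])
E
python3 - <<'E'
import cv2,numpy as np
t=cv2.imread('pics/top0.png');s=cv2.imread('pics/scene0.png')
r=lambda i,x,y,w,h,k:cv2.resize(i[y:y+h,x:x+w],None,fx=k,fy=k,interpolation=cv2.INTER_CUBIC)
cv2.imwrite('pics/c2.png',np.vstack([np.hstack([r(t,160,230,80,60,5),r(s,400,125,80,60,5)]),np.hstack([r(t,310,160,80,60,5),r(s,300,270,80,60,5)])]))
E
```

```text
PAD
[[ 612. -231.]
 [ 613. -461.]
 [ 429. -455.]
 [ 428. -228.]] [ 520.54189706 -343.94941641]
CAL
[[272, 170], [386, 169], [387, 222], [273, 223]] [[713.0, 170.0], [709.0, -111.0], [577.0, -109.0], [581.0, 170.0]]
[[ 582.  175.]
 [ 722.  171.]
 [ 712. -116.]
 [ 571. -109.]]
CAN top
((289.3484191894531, 277.0872802734375), (25.29160499572754, 25.775299072265625), 58.58030700683594)
70 [448.38689892 129.96128369  70.        ] dia 58.36436377447933 59.48056422375553
90 [448.28940995 129.07082923  90.        ] dia 57.41789679618514 58.515996356527154
CAN scene
(325, 205, 27, 46)
pred 70 [324.57746614 210.55344736] [352.33078757 251.47908074]
pred 90 [325.96000659 205.25693025] [350.45292575 250.28186912]
CAPS
((344.5091247558594, 251.7615966796875), (23.163278579711914, 23.271366119384766), 94.19951629638672) [506.79677138  -2.64683511  11.        ] dia [np.float64(56.365677977747104), np.float64(56.62869892418355)]
((342.2229919433594, 286.3392639160156), (26.20578956604004, 26.80593490600586), 26.47536849975586) [423.27899962   5.2601464   11.        ] dia [np.float64(63.410290637807755), np.float64(64.8624655603094)]
HANDLE
(169, 263, 10, 10) ((173.5, 267.5), (9.0, 9.0), 90.0)
(430, 160, 13, 8) ((436.16162109375, 163.7923126220703), (6.8219099044799805, 12.03136920928955), 82.87498474121094)
fork top
[((170, 239, 34, 47), ((186.5, 262.0), (46.0, 33.0), 90.0))]
((197.0, 259.5), (69.0, 74.0), 90.0) [[582. 444.]
 [578. 265.]
 [411. 267.]
 [416. 444.]]
TAB
[]
[((332, 291, 11, 15), (335.5000305175781, 297.0000305175781))]
```

View pics/c2.png

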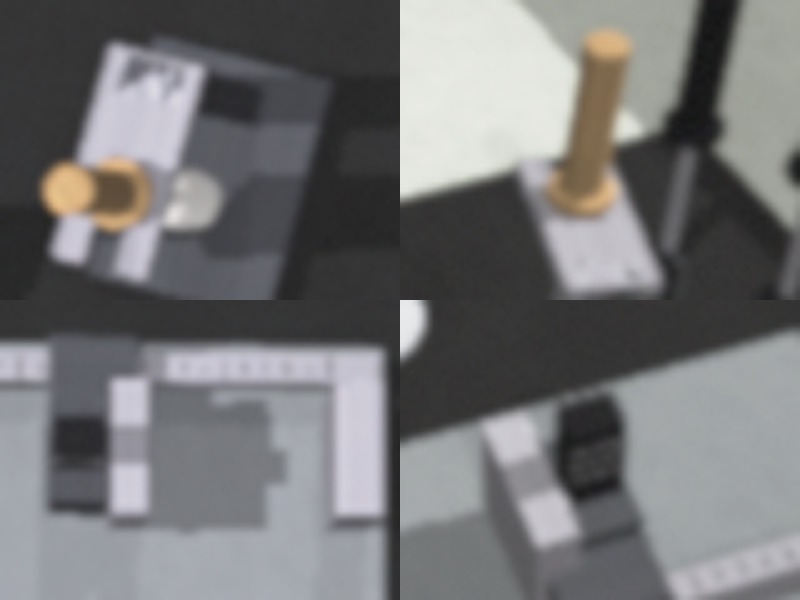

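Brush, fork and caliper are clear: handle top at top px (173.6,268), prongs running from (182,238) to (170,280), and the jaw tab at top (325.6,187). The can's height in the picture (rows 205–251) fits only the tall can, so the short can is absent. First I turn the tool to yaw 90 and raise it.

Call:
apply_moves:
  deltas:
    - [0,0,-1,0,0,-1,1]
    - [0,0,-1,0,0,-1,1]
    - [0,0,0,0,0,-1,1]
    - [0,0,0,0,0,-1,1]
    - [0,0,0,0,0,-1,1]
    - [0,0,0,0,0,-1,1]
    - [0,0,0,0,0,-1,1]
    - [0,0,0,0,0,-1,1]
  grip_force: 40

```text
time: 1.1
tool_pos: [214.6, -560.1, 304.7]
tcp_rot: [-180.0, -0.0, 57.8]
ft_force: [-0.2, -0.2, -0.6]
finger_gap: 85.6
grip_force: 0.0
```

Call:
apply_moves:
  deltas:
    - [0,0,0,0,0,-1,1]
    - [0,0,0,0,0,-1,1]
    - [0,0,0,0,0,-1,1]
    - [0,0,0,0,0,-1,1]
    - [0,0,0,0,0,-1,1]
    - [0,0,0,0,0,-1,1]
    - [0,0,0,0,0,-1,1]
    - [0,0,0,0,0,-0.05,1]

```text
time: 2.1
tool_pos: [214.5, -560.1, 304.7]
tcp_rot: [-180.0, -0.1, 89.9]
ft_force: [0.4, -0.2, 0.3]
finger_gap: 85.5
grip_force: 0.0
```

```bash
python3 - <<'E'
from m import *
print('tool',sense()['tool_pos'],sense()['tcp_rot'])
print('handle top',tri((173.6,268),(441.6,133.4)),T.at((173.6,268),260),S.at((441.6,133.4),260))
print('shoulder',tri((183.6,268.6),(436.4,164.4)),T.at((183.6,268.6),186),S.at((436.4,164.4),186))
a,b=T.at((181.6,238.4),180),T.at((170,280),180);d=a-b;print('fork yaw',np.degrees(np.arctan2(d[1],d[0])),np.linalg.norm(d))
a,b=T.at((201,243.5),180),T.at((189.6,285.6),180);d=a-b;print('fork yaw2',np.degrees(np.arctan2(d[1],d[0])),np.linalg.norm(d))
print('tab',tri((325.6,187.4),(338,291.6)),T.at((325.6,187.4),93),S.at((338,291.6),93))
print('jaw face',T.at((339.6,190),64),'anvil face',T.at((376.6,190),64))
for a,b in(((117,275),(463,123)),((133,300),(489,132))):print('black',tri(a,b))
E
```

```text
tool [ 214.54748197 -560.10332115  304.74543105] [-1.79981383e+02 -5.20108813e-02  8.99251396e+01]
handle top (array([470.7006539 , 347.37665011, 258.35825144]), np.float64(0.22027164006392772)) [470.60698556 346.84679727 260.        ] [472.7076197  346.03189902 260.        ]
shoulder (array([471.31324984, 347.61858353, 178.73539308]), np.float64(1.2319069516766255)) [470.85578371 345.29137086 186.        ] [479.25586519 342.49997528 186.        ]
fork yaw -15.708693556232657 90.30586339590218
fork yaw2 -15.462200132022483 91.16875527474357
tab (array([652.2735153 ,  42.07291109,  91.7989607 ]), np.float64(1.110443446302021)) [651.85998536  41.58995639  93.        ] [653.3431622   42.20311538  93.        ]
jaw face [649.9496186   7.9715644  64.       ] anvil face [647.98919985 -79.26460447  64.        ]
black (array([450.47261526, 437.69549542, 254.64100501]), np.float64(43.44307252380599))
black (array([423.33090174, 474.04522847, 195.03505849]), np.float64(59.05665234347281))
```

Call:
apply_moves:
  deltas:
    - [1,1,0,0,0,0,1]
    - [1,1,0,0,0,0,1]
    - [1,1,0,0,0,0,1]
    - [1,1,0,0,0,0,1]
    - [1,1,0,0,0,0,1]
    - [1,1,0,0,0,0,1]
    - [1,1,0,0,0,0,1]
    - [1,1,0,0,0,0,1]

```text
time: 3.1
tool_pos: [455.7, -319.4, 305.1]
tcp_rot: [-180.0, -0.0, 89.8]
ft_force: [0.1, -0.4, -0.3]
finger_gap: 84.9
grip_force: 0.0
```

Call:
apply_moves:
  deltas:
    - [1,0.55,0,0,0,0,1]
    - [1,0,0,0,0,0,1]
    - [1,0,0,0,0,0,1]
    - [1,0,0,0,0,0,1]
    - [1,0,0,0,0,0,1]
    - [1,0,0,0,0,0,1]
    - [1,0,0,0,0,0,1]
    - [1,0,0,0,0,0,1]

```text
time: 4.1
tool_pos: [471.4, -79.6, 305.1]
tcp_rot: [-180.0, -0.0, 89.8]
ft_force: [0.1, 0.0, -0.2]
finger_gap: 85.5
grip_force: 0.0
```

Call:
apply_moves:
  deltas:
    - [1,0,0,0,0,0,1]
    - [1,0,0,0,0,0,1]
    - [1,0,0,0,0,0,1]
    - [1,0,0,0,0,0,1]
    - [1,0,0,0,0,0,1]
    - [1,0,0,0,0,0,1]
    - [1,0,0,0,0,0,1]
    - [1,0,0,0,0,0,1]

```text
time: 5.1
tool_pos: [471.7, 160.4, 305.1]
tcp_rot: [-180.0, 0.0, 89.8]
ft_force: [-0.1, -1.0, -0.5]
finger_gap: 85.6
grip_force: 0.0
```

Call:
apply_moves:
  deltas:
    - [1,0,0,0,0,0,1]
    - [1,0,0,0,0,0,1]
    - [1,0,0,0,0,0,1]
    - [1,0,0,0,0,0,1]
    - [0.2,0,0,0,0,0,1]
    - [0,0,0,0,0,0,1]
    - [0,0,0,0,0,0,1]

```text
time: 5.98
tool_pos: [472.1, 284.6, 305.3]
tcp_rot: [-180.0, 0.0, 89.9]
ft_force: [0.5, -0.8, -0.2]
finger_gap: 85.4
grip_force: 0.0
```

```bash
python3 - <<'E'
from m import *
a,b=snapshot('top'),snapshot('scene')
t=a[:,:,::-1];s=b[:,:,::-1]
print(sense()['tool_pos'],sense()['tcp_rot'])
r=lambda i,x,y,w,h,k:cv2.resize(i[y:y+h,x:x+w],None,fx=k,fy=k,interpolation=cv2.INTER_CUBIC)
cv2.imwrite('pics/c3.png',np.hstack([r(t,100,210,160,160,2.5),r(s,380,60,160,160,2.5)]))
E
```

```text
[472.18771367 284.59522415 305.41518224] [1.79989296e+02 7.69043036e-03 8.98667077e+01]
```

View pics/c3.png

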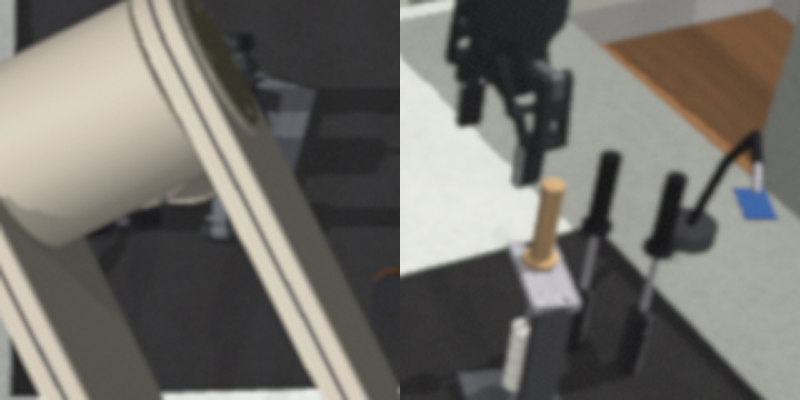

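The gripper, seen in the scene view above the handle at crop (550,190), is still about 60 mm short in y. The black brushes stand further along +y.

Call:
apply_moves:
  deltas:
    - [1,-0.03,0,0,0,0,1]
    - [1,0,0,0,0,0,1]
    - [0.07,0,0,0,0,0,1]
    - [0,0,1,0,0,0,1]
    - [0,0,1,0,0,0,1]
    - [0,0,0.84,0,0,0,1]
    - [0,0,0,0,0,0,1]

```text
time: 6.95
tool_pos: [470.1, 345.7, 217.7]
tcp_rot: [-179.8, 0.2, 89.9]
ft_force: [-0.5, -0.3, 0.4]
finger_gap: 85.6
grip_force: 0.0
```

Call:
apply_moves:
  deltas:
    - [0,0,0,0,0,0,0]
    - [0,0,0,0,0,0,0]
    - [0,0,0,0,0,0,0]
    - [0,0,0,0,0,0,0]
    - [0,0,0,0,0,0,0]
    - [0,0,0,0,0,0,0]

```text
time: 7.7
tool_pos: [471.3, 347.8, 221.0]
tcp_rot: [180.0, -0.0, 90.0]
ft_force: [-1.4, 0.1, 4.9]
finger_gap: 18.6
grip_force: 38.9
```

```bash
python3 - <<'E'
from m import *
s=snapshot('scene')[:,:,::-1]
print(sense())
cv2.imwrite('pics/c4.png',cv2.resize(s[60:220,360:540],None,fx=3,fy=3,interpolation=cv2.INTER_CUBIC))
E
```

```text
{'time': 7.75, 'joint_pos': array([3.14043901e+01, 5.91156543e+00, 8.94963252e+01, 2.20499954e-03,
       8.45351177e+01, 3.14554860e+01]), 'qd': array([ 0.00693265, -0.07572206,  0.07840337, -0.02570876, -0.02328795,
        0.08130394]), 'joint_efforts': array([-2.73865191e-01, -5.20238757e+01, -4.75200140e+01, -1.05358504e-01,
       -7.12449364e-01, -1.09738037e-03]), 'tool_pos': array([471.33334206, 347.75593782, 220.95608483]), 'tcp_rot': array([ 1.79952529e+02, -3.16129168e-02,  8.99487083e+01]), 'ft_force': array([-1.33151198, -0.724686  ,  5.12744122]), 'wrist_torque': array([-0.15603554,  0.29194477,  0.02361852]), 'grip_force': 38.92692446708679, 'finger_gap': 18.87778423301096}
```

View pics/c4.png

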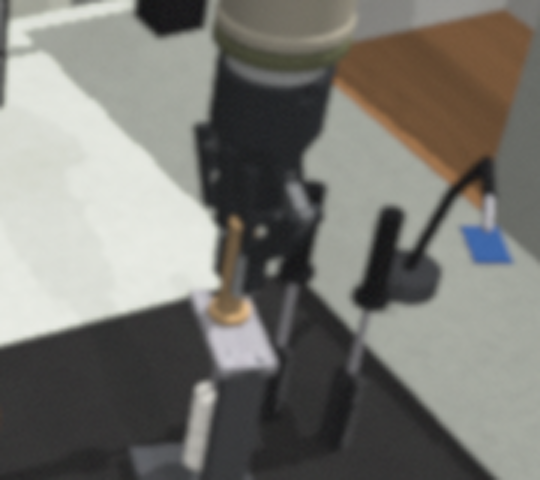

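Call:
apply_moves:
  deltas:
    - [0,0,-0.3,0,0,0,0]
    - [0,0,-0.2,0,0,0,0]
    - [0,0,0,0,0,0,0]
    - [0.12,-0.44,0,0,0,0,0]
    - [0.12,-0.44,0,0,0,0,0]
    - [0.13,-0.44,0,0,0,0,0]
    - [0.13,-0.44,0,0,0,0,0]
    - [0,0,0,0,0,0,0]

```text
time: 8.75
tool_pos: [417.2, 363.1, 235.2]
tcp_rot: [180.0, -0.0, 90.0]
ft_force: [-0.2, 0.0, -0.7]
finger_gap: 19.3
grip_force: 39.1
```

Call:
apply_moves:
  deltas:
    - [0,0,-1,0,0,0,0]
    - [0,0,-1,0,0,0,0]
    - [-0.5,0,-0.6,0,0,0,0]
    - [-1,0,0,0,0,0,0]
    - [-1,0,0,0,0,0,0]
    - [-1,0.3,0,0,0,0,0]
    - [-1,0.7,0,0,0,0,0]
    - [-1,0,0,0,0,0,0]

```text
time: 9.75
tool_pos: [448.8, 195.4, 312.6]
tcp_rot: [-180.0, 0.0, 89.9]
ft_force: [-0.5, -1.3, 0.2]
finger_gap: 19.0
grip_force: 39.3
```

Call:
apply_moves:
  deltas:
    - [-1,0,0,0,0,0,0]
    - [0,0,0,0,0,0,0]
    - [0,0,0,0,0,0,0]

```text
time: 10.12
tool_pos: [448.1, 167.4, 313.0]
tcp_rot: [-180.0, -0.0, 89.9]
ft_force: [0.5, 0.9, -0.9]
finger_gap: 19.1
grip_force: 39.3
```

```bash
python3 - <<'E'
from m import *
s=snapshot('scene')[:,:,::-1];t=snapshot('top')[:,:,::-1]
a=sense();print(a['tool_pos'],a['tcp_rot'],a['ft_force'],a['finger_gap'])
cv2.imwrite('pics/s5.png',s);cv2.imwrite('pics/t5.png',t)
r=lambda i,x,y,w,h,k:cv2.resize(i[y:y+h,x:x+w],None,fx=k,fy=k,interpolation=cv2.INTER_CUBIC)
cv2.imwrite('pics/c5.png',np.hstack([r(s,290,60,160,200,2.5),r(t,220,200,160,200,2.5)]))
E
```

```text
[448.04027345 168.01342526 312.97060674] [-1.79990194e+02 -1.08925368e-02  8.99740820e+01] [-0.48711683 -0.02687428 -0.31142564] 18.90716183091885
```

View pics/c5.png

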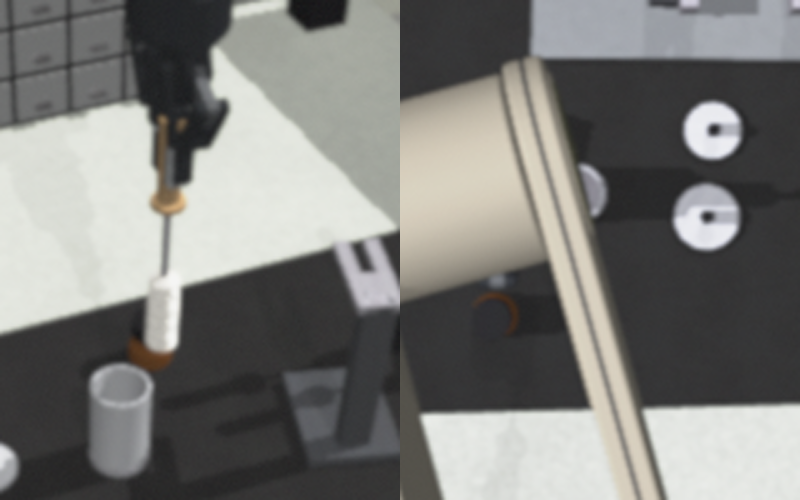

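The scene view shows the brush held upright, with its tip near crop (162,347), and the can standing at crop (121,420), apparently unmoved.

```bash
python3 - <<'E'
from m import *
s=cv2.imread('pics/s5.png')
k=blobs(s,(345,165,22,40),lambda c:c.min(2)>130)[0];x,y,w,h=cv2.boundingRect(k);print('head',x,y,w,h,cv2.minAreaRect(k))
a=np.linspace(0,6.28,60)
for Y in(164,166,168):
  P=np.array([S.pj([448+13.5*np.cos(u),Y+13.5*np.sin(u),z]) for u in a for z in(127,202)]);print(Y,'pred',P.min(0),P.max(0))
k=blobs(s,(318,200,40,55),lambda c:c.min(2)>75)[0];print('can',cv2.boundingRect(k))
E
```

```text
head 345 165 22 36 ((355.5, 182.5), (35.0, 21.0), 90.0)
164 pred [347.04767067 165.47226534] [361.10190041 200.92798274]
166 pred [347.89057368 165.25118219] [361.97971537 200.69794825]
168 pred [348.73274416 165.03029884] [362.85673007 200.46811544]
can (325, 205, 27, 47)
```

Call:
apply_moves:
  deltas:
    - [-1,0,0,0,0,0,0]
    - [-0.25,0.01,0,0,0,0,0]
    - [0,0,0,0,0,0,0]
    - [0,0,0.8,0,0,0,0]
    - [0,0,0.7,0,0,0,0]
    - [0,0,0,0,0,0,0]

```text
time: 10.98
tool_pos: [447.3, 130.7, 266.3]
tcp_rot: [-179.8, 0.0, 90.0]
ft_force: [0.5, 0.1, -0.5]
finger_gap: 19.0
grip_force: 39.3
```

```bash
python3 - <<'E'
from m import *
s=snapshot('scene')[:,:,::-1]
a=sense();print(a['tool_pos'],a['tcp_rot'],a['ft_force'],a['finger_gap'])
k=blobs(s,(318,195,40,60),lambda c:(c.min(2)>75))[0];print('can',cv2.boundingRect(k))
cv2.imwrite('pics/c6.png',cv2.resize(s[150:260,280:400],None,fx=4,fy=4,interpolation=cv2.INTER_CUBIC))
E
```

```text
[447.96874926 130.72717162 267.74384032] [-1.79913317e+02 -8.77221463e-04  8.99885312e+01] [-0.25329675 -0.64944135 -0.1730567 ] 19.075186970206044
can (325, 195, 27, 57)
```

View pics/c6.png

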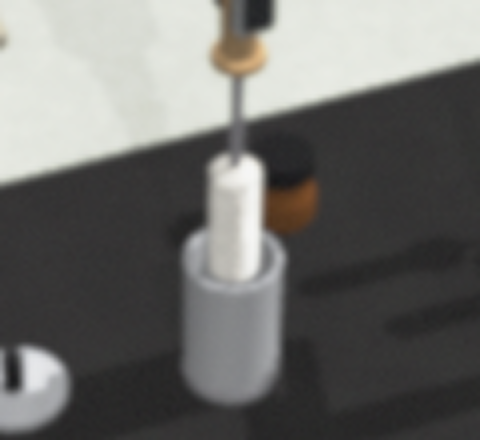

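The crop shows the brush tip entering the can mouth, centred at crop (235,270).

Call:
apply_moves:
  deltas:
    - [0,0,0.8,0,0,0,0]
    - [0,0,0.8,0,0,0,0]
    - [0,0,0.6,0,0,0,0]
    - [0,0,0.2,0,0,0,0]
    - [0,0,0,0,0,0,0]
    - [0,0,0,0,0,0,0]
    - [0,0,0,0,0,0,0]

```text
time: 11.9
tool_pos: [448.9, 130.2, 197.0]
tcp_rot: [179.9, -0.0, 89.9]
ft_force: [-0.6, 0.1, -0.8]
finger_gap: 19.0
grip_force: 39.3
```

Call:
apply_moves:
  deltas:
    - [0,0,-0.8,0,0,0,0]
    - [0,0,-0.8,0,0,0,0]
    - [0,0,-0.6,0,0,0,0]
    - [0,0,0,0,0,0,0]
    - [0,0,0,0,0,0,0]

```text
time: 12.52
tool_pos: [448.1, 130.0, 261.3]
tcp_rot: [-179.9, 0.0, 89.9]
ft_force: [0.2, -0.3, -1.1]
finger_gap: 19.3
grip_force: 39.3
```

Call:
apply_moves:
  deltas:
    - [0,0,0.8,0,0,0,0]
    - [0,0,0.8,0,0,0,0]
    - [0,0,0.6,0,0,0,0]
    - [0,0,0,0,0,0,0]
    - [0,0,0,0,0,0,0]
    - [0,0,0,0,0,0,0]
    - [0,0,0,0,0,0,0]

```text
time: 13.4
tool_pos: [448.9, 130.2, 196.9]
tcp_rot: [179.9, -0.0, 89.9]
ft_force: [-0.3, -0.5, -1.0]
finger_gap: 18.9
grip_force: 39.3
```

```bash
python3 - <<'E'
from m import *
s=snapshot('scene')[:,:,::-1];cv2.imwrite('pics/s7.png',s)
a=sense();print(a['tool_pos'],a['ft_force'],a['finger_gap'])
# shoulder disc centre vs. expected height
k=blobs(s,(320,150,40,70),lambda c:(c[:,:,2]-c[:,:,0]>50))
print([cv2.boundingRect(b) for b in k],'exp disc centre',[S.pj([448,129,z]).round(1) for z in(9+145,9+151,4+145,14+151)])
k=blobs(s,(318,195,40,60),lambda c:(c.min(2)>75))[0];print('can',cv2.boundingRect(k))
E
```

```text
[448.80412447 130.15644072 196.77891822] [-0.82690073  0.55607624 -1.24152849] 18.795301328037457
[(343, 196, 16, 10), (333, 187, 14, 8)] exp disc centre [array([338.6, 191.3]), array([338.7, 189.1]), array([338.6, 193. ]), array([338.7, 187.3])]
can (325, 195, 27, 56)
```

I add a slightly deeper repeat for margin, then draw the brush out.

Call:
apply_moves:
  deltas:
    - [0,0,0.12,0,0,0,0]
    - [0,0,0,0,0,0,0]
    - [0,0,0,0,0,0,0]
    - [0,0,0,0,0,0,0]

```text
time: 13.95
tool_pos: [448.4, 130.1, 192.5]
tcp_rot: [-180.0, 0.0, 89.9]
ft_force: [0.2, 0.3, -0.7]
finger_gap: 19.0
grip_force: 39.3
```

Call:
apply_moves:
  deltas:
    - [0,0,-0.8,0,0,0,0]
    - [0,0,-0.8,0,0,0,0]
    - [0,0,-0.6,0,0,0,0]
    - [0,0,0,0,0,0,0]
    - [0,0,0,0,0,0,0]

```text
time: 14.58
tool_pos: [448.1, 130.0, 257.6]
tcp_rot: [-179.9, 0.0, 89.9]
ft_force: [-0.2, 1.1, -1.0]
finger_gap: 18.8
grip_force: 39.3
```

Call:
apply_moves:
  deltas:
    - [0,0,0.8,0,0,0,0]
    - [0,0,0.8,0,0,0,0]
    - [0,0,0.6,0,0,0,0]
    - [0,0,0,0,0,0,0]
    - [0,0,0,0,0,0,0]
    - [0,0,0,0,0,0,0]
    - [0,0,0,0,0,0,0]

```text
time: 15.45
tool_pos: [448.7, 130.1, 192.9]
tcp_rot: [180.0, -0.0, 89.9]
ft_force: [-0.4, -0.1, -0.3]
finger_gap: 18.6
grip_force: 39.3
```

Call:
apply_moves:
  deltas:
    - [0,0,-0.8,0,0,0,0]
    - [0,0,-0.8,0,0,0,0]
    - [0,0,-0.8,0,0,0,0]
    - [0,0,-1,0,0,0,0]
    - [0,0,-0.6,0,0,0,0]
    - [0,0,0,0,0,0,0]

```text
time: 16.2
tool_pos: [449.2, 130.2, 313.9]
tcp_rot: [179.8, -0.0, 89.9]
ft_force: [0.2, -0.4, -1.4]
finger_gap: 19.2
grip_force: 39.3
```

Call:
apply_moves:
  deltas:
    - [0.4,-0.64,0,0,0,0,0]
    - [1,-0.64,0,0,0,0,0]
    - [1,0,0,0,0,0,0]
    - [1,0,0,0,0,0,0]
    - [1,0,0,0,0,0,0]
    - [1,0,0,0,0,0,0]
    - [1,0,0,0,0,0,0]
    - [1,0,0,0,0,0,0]

```text
time: 17.2
tool_pos: [409.7, 352.8, 310.5]
tcp_rot: [-179.9, 0.1, 89.9]
ft_force: [1.2, -0.7, -0.7]
finger_gap: 19.3
grip_force: 39.4
```

Call:
apply_moves:
  deltas:
    - [0.42,0,0,0,0,0,0]
    - [0,0,0.8,0,0,0,0]
    - [0,0,0.9,0,0,0,0]
    - [0,0,0.9,0,0,0,0]
    - [0,0,0,0,0,0,0]
    - [0,0,0,0,0,0,0]

```text
time: 17.95
tool_pos: [410.6, 364.5, 235.3]
tcp_rot: [180.0, -0.0, 89.9]
ft_force: [0.2, -0.0, -0.2]
finger_gap: 19.2
grip_force: 39.4
```

```bash
python3 - <<'E'
from m import *
s=snapshot('scene')[:,:,::-1];t=snapshot('top')[:,:,::-1];cv2.imwrite('pics/s8.png',s)
a=sense();print(a['tool_pos'],a['ft_force'],a['finger_gap'])
k=blobs(s,(318,200,40,55),lambda c:(c.min(2)>75))[0];print('can',cv2.boundingRect(k))
k=blobs(s,(390,100,60,100),lambda c:(c[:,:,2]-c[:,:,0]>50));print([cv2.boundingRect(b) for b in k])
cv2.imwrite('pics/c8.png',cv2.resize(s[100:250,370:490],None,fx=4,fy=4,interpolation=cv2.INTER_CUBIC))
E
```

```text
[410.95488652 364.99331031 236.14186857] [-0.89790671 -0.05978452  0.16560432] 19.09440716794201
can (325, 205, 27, 46)
[(425, 138, 11, 7)]
```

View pics/c8.png

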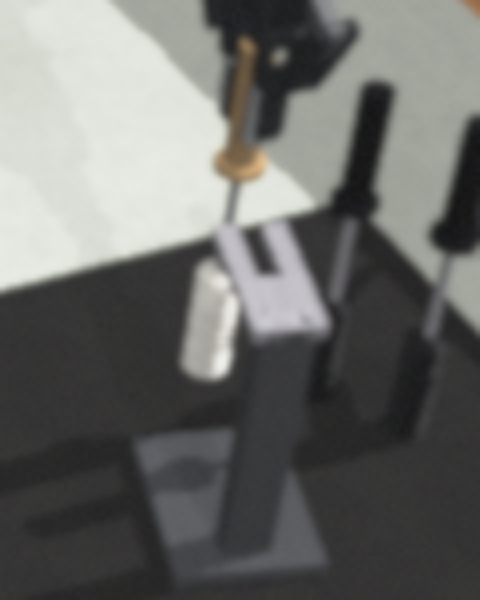

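```bash
python3 - <<'E'
from h import *
f=lambda P:((S.pj(P)-[370,100])*4).round(1)
print('stem180,200',f([411,363.7,180]),f([411,363.7,200]))
c,s=np.cos(np.radians(-15.6)),np.sin(np.radians(-15.6));A=np.array([471,346.5])
w=lambda x,y:[A[0]+c*x-s*y,A[1]+s*x+c*y,180]
for n,q in dict(slotend=(15,0),openL=(-32,7),openR=(-32,-7),outL=(-32,20),outR=(-32,-20),backL=(60,20),backR=(60,-20)).items():print(n,f(w(*q)))
E
```

```text
stem180,200 [235.3 187.8] [240.2 158.2]
slotend [269.8 273.2]
openL [260.4 219.6]
openR [235.5 221.3]
outL [283.5 218. ]
outR [212.4 222.9]
backL [329.3 323.8]
backR [254.2 329.2]
```

The picture matches the predicted fork points and stem to within about 1 px, so I slide in, lower and release.

Call:
apply_moves:
  deltas:
    - [-0.14,0.5,0,0,0,0,0]
    - [-0.14,0.5,0,0,0,0,0]
    - [-0.14,0.5,0,0,0,0,0]
    - [-0.14,0.5,0,0,0,0,0]
    - [0,0,0,0,0,0,0]
    - [0,0,0.3,0,0,0,0]
    - [0,0,0.2,0,0,0,0]
    - [0,0,0,0,0,0,0]

```text
time: 19.05
tool_pos: [469.6, 348.1, 219.6]
tcp_rot: [-180.0, -0.0, 90.0]
ft_force: [-1.8, -1.3, 3.1]
finger_gap: 19.2
grip_force: 39.6
```

Call:
apply_moves:
  deltas:
    - [0,0,0.02,0,0,0,0]
    - [0,0,0,0,0,0,0.3]
    - [0,0,0,0,0,0,1]
    - [0,0,0,0,0,0,1]
    - [0,0,0,0,0,0,1]
    - [0,0,0,0,0,0,1]

```text
time: 19.8
tool_pos: [470.3, 347.8, 218.8]
tcp_rot: [-180.0, 0.0, 89.9]
ft_force: [0.1, -0.2, 0.1]
finger_gap: 85.4
grip_force: 0.0
```

Call:
apply_moves:
  deltas:
    - [0,0,-0.5,0,0,0,1]
    - [0,0,-1,0,0,0,1]
    - [0,0,-1,0,0,0,1]
    - [-1,0,-0.5,0,0,0,1]
    - [-1,0,0,0,0,0,1]
    - [-1,0,0,0,0,0,1]
    - [-1,0,0,0,0,0,1]
    - [0,0,0,0,0,0,1]

```text
time: 20.8
tool_pos: [470.6, 226.4, 310.4]
tcp_rot: [179.9, -0.0, 89.8]
ft_force: [0.1, 0.3, 0.4]
finger_gap: 85.4
grip_force: 0.0
```

```bash
python3 - <<'E'
from m import *
s=snapshot('scene')[:,:,::-1];t=snapshot('top')[:,:,::-1];cv2.imwrite('pics/s9.png',s);cv2.imwrite('pics/t9.png',t)
a=sense();print(a['tool_pos'],a['ft_force'],a['finger_gap'])
k=blobs(s,(318,200,40,55),lambda c:(c.min(2)>75))[0];print('can',cv2.boundingRect(k))
s0=cv2.imread('pics/scene0.png')
for i in(s0,s):
  k=blobs(i,(420,125,40,50),lambda c:(c[:,:,2]-c[:,:,0]>40));print([cv2.boundingRect(b) for b in k])
E
```

```text
[470.3950455  228.07829035 309.98266794] [ 0.42146214  0.30753885 -0.21626202] 85.3886274905737
can (325, 205, 27, 46)
[(430, 131, 16, 37)]
[(430, 131, 16, 37)]
```

The brush hangs exactly as at the start. Next I fetch the can.

Call:
apply_moves:
  deltas:
    - [-1,-0.37,0,0,0,0,1]
    - [-1,-0.37,0.6,0,0,0,1]
    - [-1,0,1,0,0,0,1]
    - [-0.3,0,1,0,0,0,1]
    - [0,0,1,0,0,0,1]
    - [0,0,1,0,0,0,1]
    - [0,0,0,0,0,0,1]
    - [0,0,0,0,0,0,1]

```text
time: 21.9
tool_pos: [448.5, 129.5, 172.3]
tcp_rot: [179.9, -0.0, 90.0]
ft_force: [-0.7, 0.1, -0.1]
finger_gap: 85.5
grip_force: 0.0
```

```bash
python3 - <<'E'
from m import *
s=snapshot('scene')[:,:,::-1]
a=sense();print(a['tool_pos'],a['ft_force'],a['finger_gap'])
k=blobs(s,(318,200,40,55),lambda c:(c.min(2)>75))[0];print('can',cv2.boundingRect(k))
E
```

```text
[448.85090759 129.49769939 172.75117158] [ 0.78203933  0.88131983 -0.17843737] 85.6077946385823
can (325, 205, 27, 46)
```

Call:
apply_moves:
  deltas:
    - [0,0,1,0,0,0,1]
    - [0,0,1,0,0,0,1]
    - [0,0,0.9,0,0,0,1]
    - [0,0,0.3,0,0,0,1]
    - [0,0,0,0,0,0,0]
    - [0,0,0,0,0,0,0]
    - [0,0,0,0,0,0,0]
    - [0,0,0,0,0,0,0]
  grip_force: 35

```text
time: 22.95
tool_pos: [449.0, 129.2, 76.9]
tcp_rot: [179.9, -0.0, 89.9]
ft_force: [-2.1, -0.6, 6.8]
finger_gap: 53.5
grip_force: 36.6
```

Call:
apply_moves:
  deltas:
    - [0,0,-0.3,0,0,0,0]
    - [0,0,-1,0,0,0,0]
    - [0,0,-1,0,0,0,0]
    - [0,0,-1,0,0,0,0]
    - [0,0,-0.8,0,0,0,0]
    - [0,0,0,0,0,0,0]

```text
time: 23.7
tool_pos: [449.5, 129.1, 200.7]
tcp_rot: [179.7, -0.1, 89.9]
ft_force: [0.6, 0.3, -2.7]
finger_gap: 53.4
grip_force: 37.8
```

```bash
python3 - <<'E'
from m import *
s=snapshot('scene')[:,:,::-1];cv2.imwrite('pics/s10.png',s)
a=sense();print(a['tool_pos'],a['tcp_rot'],a['ft_force'],a['finger_gap'])
cv2.imwrite('pics/c10.png',cv2.resize(s[110:270,260:420],None,fx=3,fy=3,interpolation=cv2.INTER_CUBIC))
E
```

```text
[448.47684901 128.95432869 198.83069369] [ 1.79861828e+02 -2.22847935e-02  8.99405990e+01] [ 0.77622735  0.82365662 -2.92717252] 53.06061842424838
```

View pics/c10.png

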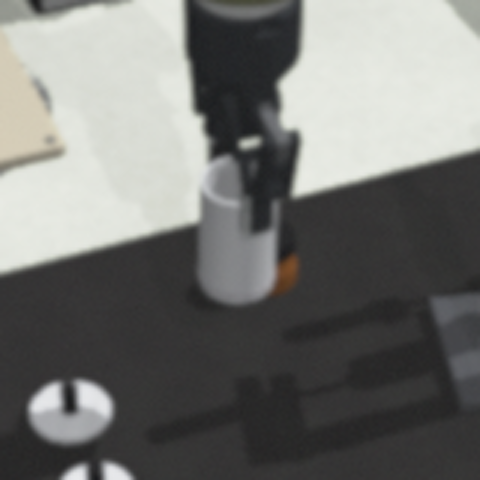

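The can hangs upright in the gripper at crop (238,230). I carry it over the caliper.

Call:
apply_moves:
  deltas:
    - [-0.8,0.97,0,0,0,0,0]
    - [-0.8,0.97,0,0,0,0,0]
    - [-0.8,0.97,0,0,0,0,0]
    - [-0.8,0.97,0,0,0,0,0]
    - [-0.8,0.97,0,0,0,0,0]
    - [-0.8,0.97,0,0,0,0,0]
    - [-0.8,0.97,0,0,0,0,0]
    - [0,0,0,0,0,0,0]

```text
time: 24.75
tool_pos: [651.5, -41.3, 194.8]
tcp_rot: [-179.8, 0.0, 89.8]
ft_force: [-1.1, 0.1, -3.0]
finger_gap: 53.2
grip_force: 38.4
```

Call:
apply_moves:
  deltas:
    - [0,0,0,0,0,0,0]
    - [0,0,0.6,0,0,0,0]
    - [0,0,0.6,0,0,0,0]
    - [0,0,0,0,0,0,0]

```text
time: 25.25
tool_pos: [649.1, -38.6, 158.3]
tcp_rot: [-179.7, -0.0, 90.0]
ft_force: [0.3, -0.0, -3.1]
finger_gap: 53.0
grip_force: 38.4
```

```bash
python3 - <<'E'
from m import *
s=snapshot('scene')[:,:,::-1];t=snapshot('top')[:,:,::-1]
a=sense();print(a['tool_pos'],a['tcp_rot'],a['ft_force'],a['finger_gap'])
r=lambda i,x,y,w,h,k:cv2.resize(i[y:y+h,x:x+w],None,fx=k,fy=k,interpolation=cv2.INTER_CUBIC)
cv2.imwrite('pics/c11.png',np.hstack([r(s,240,220,180,150,2.2),r(t,260,130,180,150,2.2)]))
E
```

```text
[650.85062657 -39.03329465 161.25625924] [-1.79931392e+02 -9.75644231e-03  8.99604695e+01] [ 0.82185986  0.43295258 -1.32333399] 53.111266613907475
```

View pics/c11.png

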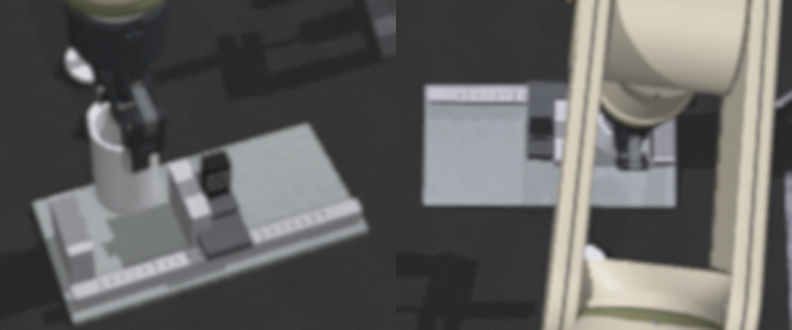

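The can hangs between the jaws at crop (127,160), so I lower it.

Call:
apply_moves:
  deltas:
    - [0,0,0.9,0,0,0,0]
    - [0,0,0.9,0,0,0,0]
    - [0,0,0.5,0,0,0,0]
    - [0,0,0.15,0,0,0,0]
    - [0,0,0.05,0,0,0,0]
    - [0,0,0.05,0,0,0,0]
    - [0,0,0,0,0,0,0]
    - [0,0,0,0,0,0,0]

```text
time: 26.35
tool_pos: [651.7, -39.4, 85.9]
tcp_rot: [180.0, 0.0, 89.9]
ft_force: [0.8, 0.4, -2.3]
finger_gap: 53.2
grip_force: 38.4
```

Call:
apply_moves:
  deltas:
    - [0,0,0.05,0,0,0,0]
    - [0,0,0,0,0,0,0]
    - [0,0,0,0,0,0,0]

```text
time: 26.72
tool_pos: [651.8, -39.4, 85.0]
tcp_rot: [179.9, 0.0, 89.9]
ft_force: [-3.3, -0.1, 5.1]
finger_gap: 53.3
grip_force: 39.1
```

Call:
apply_moves:
  deltas:
    - [0,0,0.05,0,0,0,0]
    - [0,0,0,0,0,0,0]
    - [0,0,0,0,0,0,0]

```text
time: 27.1
tool_pos: [651.9, -39.5, 84.9]
tcp_rot: [179.9, 0.0, 89.9]
ft_force: [-9.2, 0.4, 15.8]
finger_gap: 53.0
grip_force: 40.1
```

Call:
apply_moves:
  deltas:
    - [0,0,-0.05,0,0,0,0.8]
    - [0,0,0,0,0,0,1]
    - [0,0,0,0,0,0,1]
    - [0,0,0,0,0,0,1]
    - [0,0,-0.5,0,0,0,1]
    - [0,0,-1,0,0,0,1]
    - [0,0,-1,0,0,0,1]
    - [0,0,-1,0,0,0,1]

```text
time: 28.1
tool_pos: [651.6, -39.4, 191.2]
tcp_rot: [179.9, 0.0, 89.9]
ft_force: [0.7, -0.2, -0.9]
finger_gap: 85.5
grip_force: 0.0
```

Call:
apply_moves:
  deltas:
    - [0.9,0,-0.3,0,0,0,1]
    - [0.9,0,0,0,0,0,1]
    - [0.9,0.02,0,0,0,0,1]
    - [0,0,0,0,0,0,1]
    - [0,0,0,0,0,0,1]

```text
time: 28.72
tool_pos: [652.2, 41.3, 198.7]
tcp_rot: [180.0, 0.0, 90.0]
ft_force: [0.1, -0.0, 0.6]
finger_gap: 85.2
grip_force: 0.0
```

```bash
python3 - <<'E'
from m import *
s=snapshot('scene')[:,:,::-1];t=snapshot('top')[:,:,::-1];cv2.imwrite('pics/s12.png',s)
a=sense();print(a['tool_pos'],a['tcp_rot'],a['ft_force'],a['finger_gap'])
r=lambda i,x,y,w,h,k:cv2.resize(i[y:y+h,x:x+w],None,fx=k,fy=k,interpolation=cv2.INTER_CUBIC)
cv2.imwrite('pics/c12.png',r(s,220,170,200,180,3))
E
```

```text
[652.16955609  40.72651207 198.26830763] [1.79979603e+02 1.61886860e-02 8.98947243e+01] [ 0.82710165 -0.4982498  -0.12420169] 85.66018575648144
```

View pics/c12.png

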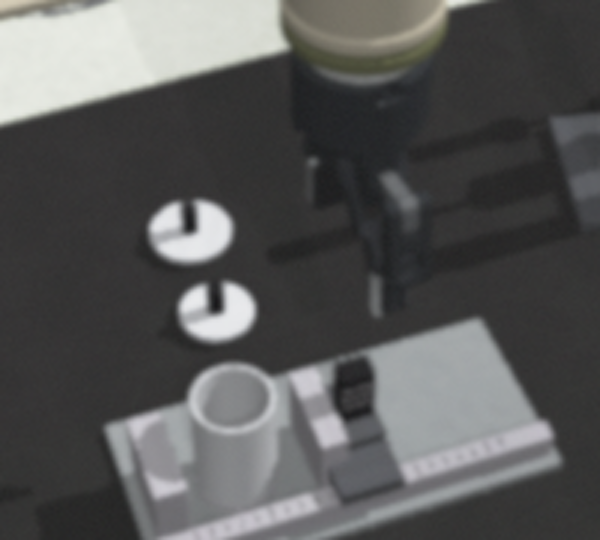

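The can stands free between the jaws at crop (232,430). Next I grip the thumb tab at crop (355,385).

Call:
apply_moves:
  deltas:
    - [0.03,0,1,0,0,0,1]
    - [0,0,1,0,0,0,1]
    - [0,0,1,0,0,0,1]
    - [0,0,0.65,0,0,0,1]
    - [0,0,0,0,0,0,1]
    - [0,0,0,0,0,0,0]
    - [0,0,0,0,0,0,0]
    - [0,0,0,0,0,0,0]
  grip_force: 20

```text
time: 29.82
tool_pos: [652.8, 42.6, 89.6]
tcp_rot: [179.9, 0.0, 89.9]
ft_force: [-0.1, -0.3, 0.6]
finger_gap: 32.1
grip_force: 0.0
```

Call:
apply_moves:
  deltas:
    - [0,0,0,0,0,0,0]
    - [0,0,0,0,0,0,0]
    - [0,0,0,0,0,0,0]

```text
time: 30.2
tool_pos: [653.3, 42.6, 89.4]
tcp_rot: [179.8, -0.0, 89.9]
ft_force: [5.4, 0.7, 0.5]
finger_gap: 17.2
grip_force: 23.7
```

Call:
apply_moves:
  deltas:
    - [-0.2,0,0,0,0,0,0]
    - [-0.2,0,0,0,0,0,0]
    - [-0.2,0,0,0,0,0,0]
    - [-0.2,0,0,0,0,0,0]
    - [-0.1,0,0,0,0,0,0]
    - [0,0,0,0,0,0,0]

```text
time: 30.95
tool_pos: [652.5, 15.0, 89.3]
tcp_rot: [179.9, 0.0, 89.9]
ft_force: [3.3, 1.3, 6.3]
finger_gap: 17.8
grip_force: 24.1
```

Call:
apply_moves:
  deltas:
    - [-0.05,0,0,0,0,0,0]
    - [-0.05,0,0,0,0,0,0]
    - [0,0,0,0,0,0,0]

```text
time: 31.32
tool_pos: [652.4, 12.4, 89.3]
tcp_rot: [179.9, -0.0, 89.9]
ft_force: [2.5, 1.9, 6.0]
finger_gap: 17.6
grip_force: 24.3
```

```bash
python3 - <<'E'
from bench import *
a=sense();print(a['tool_pos'],a['ft_force'],a['finger_gap'])
E
```

```text
[652.4490496   12.42005254  89.34468908] [2.54879951 1.8862203  6.02172676] 17.617462849949344
```

Call:
apply_moves:
  deltas:
    - [-0.04,0,0,0,0,0,0]
    - [-0.04,0,0,0,0,0,0]
    - [0,0,0,0,0,0,0]

```text
time: 31.7
tool_pos: [652.4, 10.1, 89.3]
tcp_rot: [179.9, -0.0, 89.9]
ft_force: [2.9, 2.2, 7.0]
finger_gap: 17.5
grip_force: 24.3
```

Call:
apply_moves:
  deltas:
    - [-0.04,0,0,0,0,0,0]
    - [0,0,0,0,0,0,0]

```text
time: 31.95
tool_pos: [652.3, 8.9, 89.3]
tcp_rot: [180.0, -0.0, 89.9]
ft_force: [2.6, 2.7, 8.0]
finger_gap: 17.7
grip_force: 24.4
```

Call:
apply_moves:
  deltas:
    - [-0.03,0,0,0,0,0,0]
    - [0,0,0,0,0,0,0]
    - [0,0,0,0,0,0,0]

```text
time: 32.33
tool_pos: [652.3, 8.1, 89.4]
tcp_rot: [180.0, -0.0, 89.9]
ft_force: [2.4, 2.4, 7.1]
finger_gap: 17.5
grip_force: 24.4
```

Call:
apply_moves:
  deltas:
    - [-0.03,0,0,0,0,0,0]
    - [0,0,0,0,0,0,0]
    - [0,0,0,0,0,0,0]

```text
time: 32.7
tool_pos: [652.3, 7.6, 89.3]
tcp_rot: [180.0, -0.1, 89.9]
ft_force: [2.2, 4.2, 6.9]
finger_gap: 17.6
grip_force: 24.5
```

Call:
apply_moves:
  deltas:
    - [-0.03,0,0,0,0,0,0]
    - [0,0,0,0,0,0,0]
    - [0,0,0,0,0,0,0]

```text
time: 33.08
tool_pos: [652.3, 7.5, 89.3]
tcp_rot: [180.0, -0.1, 90.0]
ft_force: [2.4, 8.1, 7.2]
finger_gap: 18.0
grip_force: 24.7
```

Call:
apply_moves:
  deltas:
    - [-0.02,0,0,0,0,0,0]
    - [0,0,0,0,0,0,0]
    - [0,0,0,0,0,0,0]

```text
time: 33.45
tool_pos: [652.3, 7.5, 89.3]
tcp_rot: [180.0, -0.2, 90.0]
ft_force: [1.8, 9.5, 7.4]
finger_gap: 17.8
grip_force: 24.8
```

The force rises to 9.5 N while the position stays still, so the can is pressed. I open the jaw and leave the tab.

Call:
apply_moves:
  deltas:
    - [0.1,0,0,0,0,0,0]
    - [0.2,0,0,0,0,0,0]
    - [0.3,0,0,0,0,0,0]
    - [0.3,0,0,0,0,0,0]
    - [0.3,0,0,0,0,0,0]
    - [0,0,0,0,0,0,0]
    - [0,0,0,0,0,0,1]
    - [0,0,0,0,0,0,1]

```text
time: 34.45
tool_pos: [650.7, 41.3, 87.2]
tcp_rot: [-179.8, 0.0, 89.9]
ft_force: [-0.2, 0.3, -0.4]
finger_gap: 53.2
grip_force: 0.0
```

Call:
apply_moves:
  deltas:
    - [0,0,0,0,0,0,1]
    - [0,0,-0.4,0,0,0,1]
    - [0,0,-1,0,0,0,1]
    - [0,0,-1,0,0,0,1]
    - [0,0,-1,0,0,0,1]
    - [1,0,-1,0,0,0,1]
    - [1,-1,0,0,0,0,1]
    - [1,-1,0,0,0,0,1]

```text
time: 35.45
tool_pos: [591.9, 132.5, 222.0]
tcp_rot: [179.9, -0.0, 89.9]
ft_force: [1.2, 1.2, -0.2]
finger_gap: 85.3
grip_force: 0.0
```

Call:
apply_moves:
  deltas:
    - [1,0,0,0,0,0,1]
    - [0,0,0,0,0,0,1]

```text
time: 35.7
tool_pos: [591.8, 163.7, 221.6]
tcp_rot: [179.9, -0.0, 90.1]
ft_force: [0.7, 0.3, -0.5]
finger_gap: 85.3
grip_force: 0.0
```

```bash
python3 - <<'E'
from m import *
s=snapshot('scene')[:,:,::-1];t=snapshot('top')[:,:,::-1]
a=sense();print(a['tool_pos'],a['tcp_rot'],a['ft_force'],a['finger_gap'])
cv2.imwrite('pics/s13.png',s);cv2.imwrite('pics/t13.png',t)
r=lambda i,x,y,w,h,k:cv2.resize(i[y:y+h,x:x+w],None,fx=k,fy=k,interpolation=cv2.INTER_CUBIC)
cv2.imwrite('pics/c13.png',np.hstack([r(s,240,220,110,130,3.6),r(t,310,140,110,130,3.6)]))
E
```

```text
[592.32455038 161.65731483 221.17158105] [1.79954332e+02 1.54991048e-02 8.99852598e+01] [-0.13677362 -1.030805   -0.18972971] 85.47622883464629
```

View pics/c13.png

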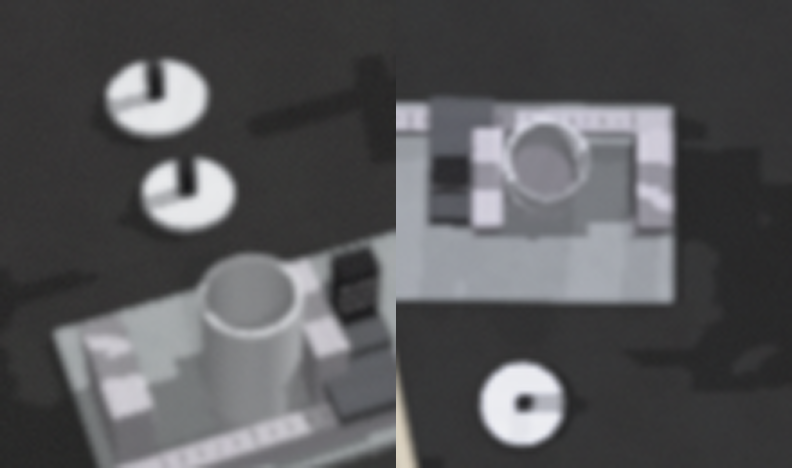

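The can (top px (352,184), scene crop (250,330)) now stands next to the moving jaw and further out in x. It was knocked aside after the press. I measure where it is.

```bash
python3 - <<'E'
from m import *
g=lambda x,y:((x-396)/3.6+310,y/3.6+140)
h=lambda x,y:(x/3.6+240,y/3.6+220)
print('rim top@98',T.at(g(547,160),98),T.at(g(547,160),90));print('rim scene@98',S.at(h(250,296),98)); print('tri',tri(g(547,160),h(250,296)))
print('jaw face',T.at(g(503,180),64),'anvil face',T.at(g(636,180),64),'tab',T.at(g(450,170),93),tri(g(450,170),h(355,262)))
for c in([660,-30],[665,-25],[668,-27]):
  a=np.linspace(0,6.28,80);P=np.array([S.pj([c[0]+27*np.cos(u),c[1]+27*np.sin(u),98]) for u in a]);q=(P-[240,220])*3.6;Q=np.array([T.pj([c[0]+27*np.cos(u),c[1]+27*np.sin(u),98]) for u in a]);Q=(Q-[310,140])*3.6+[396,0]
  B=(np.array([S.pj([c[0]+27*np.cos(u),c[1]+27*np.sin(u),8]) for u in a])-[240,220])*3.6
  print(c,'scene',q.min(0).round(),q.max(0).round(),'base',B.min(0).round(),B.max(0).round(),'top',Q.min(0).round(),Q.max(0).round())
E
```

```text
rim top@98 [656.49215746 -18.86136896  98.        ] [657.91331517 -19.48469289  90.        ]
rim scene@98 [660.54514318 -18.76511916  98.        ]
tri (array([657.43634026, -18.47015619,  94.10035884]), np.float64(1.4781516933220935))
jaw face [649.94314766   7.68361566  64.        ] anvil face [647.98566486 -79.42190679  64.        ] tab [652.30437395  42.95976642  93.        ] (array([653.18396123,  43.20311312,  88.7477654 ]), np.float64(0.7661662853234321))
[660, -30] scene [177. 261.] [281. 344.] base [185. 362.] [283. 444.] top [522. 112.] [607. 196.]
[665, -25] scene [189. 265.] [294. 349.] base [197. 366.] [295. 448.] top [514. 105.] [599. 189.]
[668, -27] scene [188. 270.] [293. 354.] base [195. 371.] [293. 454.] top [517. 100.] [602. 184.]
```

The can centre is at about (657.5, −18.7), upright against the open moving jaw. The jaw did travel to about a 53 mm opening, so the press counted. I grasp the can again here.

Call:
apply_moves:
  deltas:
    - [-1,0.36,0,0,0,0,1]
    - [-1,0.36,0,0,0,0,1]
    - [-1,0.36,0,0,0,0,1]
    - [-1,0.36,0,0,0,0,1]
    - [-1,0.37,0,0,0,0,1]
    - [-1,0.37,0,0,0,0,1]
    - [0,0,0,0,0,0,1]
    - [0,0,0,0,0,0,1]

```text
time: 36.8
tool_pos: [657.2, -18.9, 220.4]
tcp_rot: [-180.0, -0.0, 89.9]
ft_force: [0.2, 0.0, -0.8]
finger_gap: 85.6
grip_force: 0.0
```

```bash
python3 - <<'E'
from m import *
s=snapshot('scene')[:,:,::-1];cv2.imwrite('pics/s14.png',s)
a=sense();print(a['tool_pos'],a['tcp_rot'],a['ft_force'],a['finger_gap'])
s0=cv2.imread('pics/s13.png');print('can change',cv2.absdiff(s,s0)[285:345,285:325].mean())
E
```

```text
[657.1885517  -18.26935227 220.43546443] [-1.79988535e+02 -1.51018625e-02  8.99241984e+01] [-0.59464835  0.06164825 -0.73227103] 85.69967884677081
can change 3.0841666666666665
```

Call:
apply_moves:
  deltas:
    - [0,0,1,0,0,0,1]
    - [0,0,1,0,0,0,1]
    - [0,0,1,0,0,0,1]
    - [0,0,0.9,0,0,0,1]
    - [0,0,0.5,0,0,0,1]
    - [0,0,0.1,0,0,0,1]
    - [0,0,0,0,0,0,1]

```text
time: 37.72
tool_pos: [658.0, -18.2, 86.4]
tcp_rot: [179.9, 0.0, 90.0]
ft_force: [-0.1, 0.3, 0.1]
finger_gap: 85.7
grip_force: 0.0
```

Call:
apply_moves:
  deltas:
    - [0,0,0,0,0,0,0]
    - [0,0,0,0,0,0,0]
    - [0,0,0,0,0,0,0]
    - [0,0,0,0,0,0,0]
    - [0,0,0,0,0,0,0]
    - [0,0,0,0,0,0,0]
  grip_force: 35

```text
time: 38.48
tool_pos: [658.1, -18.5, 86.9]
tcp_rot: [179.9, 0.0, 89.9]
ft_force: [-2.0, -0.5, 7.1]
finger_gap: 53.6
grip_force: 37.0
```

Call:
apply_moves:
  deltas:
    - [0,0,-0.3,0,0,0,0]
    - [0,0,-1,0,0,0,0]
    - [0,0,-1,0,0,0,0]
    - [0,0,-1,0,0,0,0]
    - [0,0,-0.7,0,0,0,0]
    - [0,0,0,0,0,0,0]

```text
time: 39.22
tool_pos: [658.6, -18.5, 207.8]
tcp_rot: [179.8, 0.0, 89.9]
ft_force: [1.1, 0.1, -2.3]
finger_gap: 53.7
grip_force: 37.7
```

Call:
apply_moves:
  deltas:
    - [-1,-0.46,0,0,0,0,0]
    - [-1,-0.46,0,0,0,0,0]
    - [-1,-0.46,0,0,0,0,0]
    - [-1,-0.46,0,0,0,0,0]
    - [-1,-0.46,0,0,0,0,0]
    - [-1,-0.46,0,0,0,0,0]
    - [-1,-0.46,0,0,0,0,0]
    - [-1,-0.46,0,0,0,0,0]

```text
time: 40.22
tool_pos: [545.4, -258.7, 203.2]
tcp_rot: [-179.9, -0.1, 89.9]
ft_force: [-0.1, 0.2, -2.4]
finger_gap: 53.4
grip_force: 37.8
```

Call:
apply_moves:
  deltas:
    - [-1,-0.46,0,0,0,0,0]
    - [-1,-0.46,0,0,0,0,0]
    - [0,0,0.6,0,0,0,0]
    - [0,0,1,0,0,0,0]
    - [0,0,1,0,0,0,0]
    - [0,0,0.9,0,0,0,0]
    - [0,0,0.3,0,0,0,0]
    - [0,0,0,0,0,0,0]

```text
time: 41.22
tool_pos: [518.5, -317.1, 90.0]
tcp_rot: [-179.9, -0.1, 90.0]
ft_force: [0.5, -0.4, -2.6]
finger_gap: 53.3
grip_force: 37.8
```

Call:
apply_moves:
  deltas:
    - [0,0,0,0,0,0,0]
    - [0,0,0.15,0,0,0,0]
    - [0,0,0,0,0,0,0]
    - [0,0,0,0,0,0,0]

```text
time: 41.72
tool_pos: [519.2, -318.3, 87.1]
tcp_rot: [180.0, 0.0, 89.9]
ft_force: [-0.7, -1.0, -3.1]
finger_gap: 53.7
grip_force: 37.8
```

Call:
apply_moves:
  deltas:
    - [0,0,0.1,0,0,0,0]
    - [0,0,0,0,0,0,0]
    - [0,0,0,0,0,0,0]

```text
time: 42.1
tool_pos: [519.0, -318.2, 83.8]
tcp_rot: [-180.0, -0.0, 89.9]
ft_force: [-0.2, 0.6, -2.0]
finger_gap: 53.3
grip_force: 37.8
```

Call:
apply_moves:
  deltas:
    - [0,0,0.04,0,0,0,0]
    - [0,0,0,0,0,0,0]
    - [0,0,0,0,0,0,0]

```text
time: 42.48
tool_pos: [519.1, -318.2, 82.7]
tcp_rot: [180.0, 0.0, 89.9]
ft_force: [-0.1, 0.4, -2.4]
finger_gap: 53.2
grip_force: 37.8
```

Call:
apply_moves:
  deltas:
    - [0,0,0.03,0,0,0,0]
    - [0,0,0,0,0,0,0]
    - [0,0,0,0,0,0,0]

```text
time: 42.85
tool_pos: [519.2, -318.3, 82.1]
tcp_rot: [180.0, 0.0, 89.9]
ft_force: [-0.1, -0.3, 0.5]
finger_gap: 53.3
grip_force: 38.0
```

Call:
apply_moves:
  deltas:
    - [0,0,0,0,0,0,0.8]
    - [0,0,0,0,0,0,1]
    - [0,0,0,0,0,0,1]
    - [0,0,-0.5,0,0,0,1]
    - [0,0,-1,0,0,0,1]
    - [0,0,-1,0,0,0,1]
    - [0,0,-0.8,0,0,0,1]
    - [1,0,0,0,0,0,1]

```text
time: 43.85
tool_pos: [520.7, -290.5, 185.4]
tcp_rot: [179.7, 0.2, 89.8]
ft_force: [0.1, 0.5, -0.3]
finger_gap: 85.6
grip_force: 0.0
```

Call:
apply_moves:
  deltas:
    - [1,0,0,0,0,0,1]
    - [1,0,0,0,0,0,1]
    - [1,0,0,0,0,0,1]
    - [1,0,0,0,0,0,1]
    - [1,0,0,0,0,0,1]
    - [0,0,0,0,0,0,1]
    - [0,0,0,0,0,0,1]

```text
time: 44.72
tool_pos: [519.6, -138.7, 181.7]
tcp_rot: [179.9, 0.0, 90.0]
ft_force: [-0.3, 0.2, -0.1]
finger_gap: 85.6
grip_force: 0.0
```

```bash
python3 - <<'E'
from m import *
s=snapshot('scene')[:,:,::-1];t=snapshot('top')[:,:,::-1]
a=sense();print(a['tool_pos'],a['tcp_rot'],a['finger_gap'])
cv2.imwrite('pics/s15.png',s);cv2.imwrite('pics/t15.png',t)
p=T.pj([519,-318,93]);q=S.pj([519,-318,93]);print(p,q,S.pj([507,-3,11]),T.pj([507,-3,11]))
r=lambda i,x,y,w,h,k:cv2.resize(i[y:y+h,x:x+w],None,fx=k,fy=k,interpolation=cv2.INTER_CUBIC)
print([int(v) for v in q],[int(v) for v in p])
cv2.imwrite('pics/c15.png',np.vstack([np.hstack([r(s,int(q[0])-40,int(q[1])-30,80,60,5),r(t,int(p[0])-40,int(p[1])-30,80,60,5)]),np.hstack([r(s,252,245,80,60,5),r(t,305,222,80,60,5)])]))
E
```

```text
[ 519.40925505 -139.10846042  181.26639865] [1.79967140e+02 2.78913800e-02 8.98981015e+01] 85.3333909286934
[484.15552189 241.32792453] [136.35136607 295.37770149] [292.16694837 272.5012418 ] [344.65182827 251.67467082]
[136, 295] [484, 241]
```

View pics/c15.png

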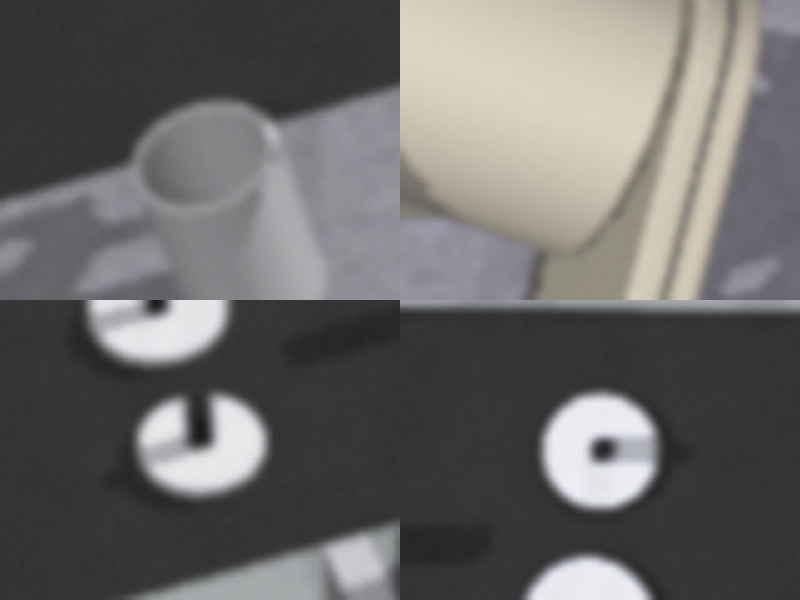

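The scene crop shows the can standing upright on the pad, rim centre near (137.4,296). The tall cap's disc is at scene (292.2,273.6) and top (345,252). I move over to the cap, then measure both with ellipse fits.

Call:
apply_moves:
  deltas:
    - [1,-0.1,0,0,0,0,1]
    - [1,-0.1,0,0,0,0,1]
    - [1,-0.1,0,0,0,0,1]
    - [1,-0.1,0,0,0,0,1]
    - [0.55,0,0,0,0,0,1]
    - [0,0,0,0,0,0,1]
    - [0,0,0,0,0,0,1]

```text
time: 45.7
tool_pos: [507.6, -2.7, 180.8]
tcp_rot: [180.0, 0.0, 89.9]
ft_force: [-0.2, -0.2, -0.4]
finger_gap: 85.6
grip_force: 0.0
```

```bash
python3 - <<'E'
from m import *
s=snapshot('scene')[:,:,::-1];t=snapshot('top')[:,:,::-1]
a=sense();print(a['tool_pos'],a['tcp_rot'],a['finger_gap'])
cv2.imwrite('pics/s16.png',s);cv2.imwrite('pics/t16.png',t)
s15=cv2.imread('pics/s15.png');t15=cv2.imread('pics/t15.png')
# cap discs: white masks before arm moved above it
def fit(img,roi,th):
    k=blobs(img,roi,lambda c:c.min(2)>th)[0]; return cv2.fitEllipse(cv2.convexHull(k))
et=fit(t15,(328,238,34,30),120);es=fit(s15,(274,260,36,28),120)
print('cap',et,T.at(et[0],11),es,S.at(es[0],11))
# can inner mouth: darker than rim? sample top view
x,y=484,241
g=cv2.cvtColor(t,cv2.COLOR_BGR2GRAY)
print(g[y-16:y+17,x-18:x+19:1][::2,::2])
hsv=cv2.cvtColor(t,cv2.COLOR_BGR2HSV);print(hsv[y-16:y+17:2,x-18:x+19:2,1])
E
```

```text
[507.52090548  -2.69010756 180.76928849] [-1.79995368e+02  1.71921731e-02  8.98807577e+01] 85.18945525492815
cap ((344.5091247558594, 251.7615966796875), (23.163278579711914, 23.271366119384766), 94.19951629638672) [506.79677138  -2.64683511  11.        ] ((291.8178405761719, 273.3240661621094), (20.034055709838867, 25.70130157470703), 88.3415756225586) [508.9459732   -4.48958357  11.        ]
[[109 108 108 117 122 139 146 143 144 149 144 144 143 145 144 145 151 146
  146]
 [107 106 105 104 111 138 144 141 140 141 138 138 141 145 148 144 145 147
  147]
 [107 107 111 131 136 143 146 141 149 155 152 142 139 147 143 139 146 150
  141]
 [105 105 116 143 144 140 148 148 152 160 190 179 148 147 146 146 148 147
  142]
 [106 125 140 142 127 138 133 117 111 110 113 123 142 151 138 137 139 138
  135]
 [112 137 127 113 131 139 119 109 106 106 105 103 108 137 126 107 106 108
  108]
 [ 98  97  95 106 139 131 128 118 104 101 100  98  98 112 134 112 105 105
  104]
 [ 93  92  92 114 138 129 130 130 109  97  96  95  93  95 130 118 107 104
  104]
 [ 91  90  91 120 137 129 131 131 120  96  92  92  91  
[... 995 characters left out ...]
12 13 14 12 12 12 11 14 15 22 20 22 20]
 [13 15 13 14 14 15 17 14 12 12 10 13 13 11 14 19 23 20 18]
 [13 16 16 15 14 17 17 15 13 13 13 13 13 10 13 18 22 21 21]
 [13 11 11 12 16 17 17 17 12 13 13 13 11 11 13 17 20 20 23]
 [11 14 11 14 14 15 15 15 16 13 13 14 14 14 13 18 20 23 21]
 [13 11 13 13 14 17 15 15 17 15 14 16 14 13 14 17 18 23 20]
 [13 10 13 15 14 14 17 15 16 16 11 14 13 15 16 20 20 22 18]
 [12 12 12 12 13 14 14 13 14 13 16 13 13 14 18 23 20 18 20]
 [11 14 12 14 14 14 14 14 14 13 14 13 14 16 20 21 23 21 21]
 [17 14 14 13 13 13 13 14 15 12 13 13 19 20 20 23 25 23 24]
 [19 20 17 18 16 19 20 20 20 22 20 20 22 20 20 20 22 20 18]
 [22 22 23 21 20 20 21 23 19 22 20 20 24 23 22 22 23 21 19]]
```

Rim centre in top is about (484,242). To centre things better than the cameras can, I squeeze the cap knob along x now. Then I turn to yaw 0, squeeze the can along y, and take the cap with the same yaw.

Call:
apply_moves:
  deltas:
    - [-0.02,0,1,0,0,0,1]
    - [0,0,1,0,0,0,1]
    - [0,0,1,0,0,0,1]
    - [0,0,1,0,0,0,1]
    - [0,0,0.9,0,0,0,1]
    - [0,0,0.05,0,0,0,1]
    - [0,0,0,0,0,0,1]

```text
time: 46.68
tool_pos: [507.9, -2.8, 33.1]
tcp_rot: [180.0, 0.0, 89.9]
ft_force: [0.4, -1.1, 0.5]
finger_gap: 85.6
grip_force: 0.0
```

Call:
apply_moves:
  deltas:
    - [0,0,0,0,0,0,0.4]
    - [0,0,0,0,0,0,0.3]
    - [0,0,0,0,0,0,0]
    - [0,0,0,0,0,0,0]
    - [0,0,0,0,0,0,0]
    - [0,0,0,0,0,0,0]
    - [0,0,0,0,0,0,0]
  grip_force: 20

```text
time: 47.55
tool_pos: [507.6, -2.3, 32.6]
tcp_rot: [180.0, 0.0, 89.9]
ft_force: [-2.0, 0.4, 6.0]
finger_gap: 12.9
grip_force: 20.6
```

```bash
python3 -c "
from bench import *
a=sense();print(a['tool_pos'],a['tcp_rot'],a['ft_force'],a['finger_gap'],a['joint_pos'])"
```

```text
[507.567879    -2.31177735  32.5954416 ] [1.79982614e+02 1.52873174e-03 8.99415677e+01] [-2.01850585  0.38250338  5.95261856] 12.85739554410562 [-6.05055874e+00  5.75852802e+00  1.10727769e+02  3.29125899e-04
  6.34962525e+01 -5.99227349e+00]
```

Call:
apply_moves:
  deltas:
    - [0,0,0,0,0,0,0.8]
    - [0,0,0,0,0,0,1]
    - [0,0,0,0,0,0,1]
    - [0,0,-0.8,0,0,0,1]
    - [0,0,-1,0,0,1,1]
    - [0,0,-1,0,0,1,1]
    - [0,0,-1,0,0,1,1]
    - [0,0,-1,0,0,1,1]

```text
time: 48.55
tool_pos: [507.2, -2.3, 177.1]
tcp_rot: [-180.0, 0.0, 71.5]
ft_force: [-0.4, 0.7, -0.1]
finger_gap: 85.2
grip_force: 0.0
```

Call:
apply_moves:
  deltas:
    - [0,0,-0.5,0,0,1,1]
    - [0,0,0,0,0,1,1]
    - [0,0,0,0,0,1,1]
    - [0,0,0,0,0,1,1]
    - [0,0,0,0,0,1,1]
    - [0,0,0,0,0,1,1]
    - [0,0,0,0,0,1,1]
    - [0,0,0,0,0,1,1]

```text
time: 49.55
tool_pos: [507.3, -2.3, 191.1]
tcp_rot: [-180.0, 0.0, 34.8]
ft_force: [-0.9, -0.2, -0.1]
finger_gap: 85.2
grip_force: 0.0
```

Call:
apply_moves:
  deltas:
    - [0,0,0,0,0,1,1]
    - [0,0,0,0,0,1,1]
    - [0,0,0,0,0,1,1]
    - [0,0,0,0,0,1,1]
    - [0,0,0,0,0,1,1]
    - [0,0,0,0,0,1,1]
    - [0,0,0,0,0,1,1]
    - [0,0,0,0,0,0.62,1]

```text
time: 50.55
tool_pos: [507.3, -2.3, 191.1]
tcp_rot: [-180.0, 0.0, -0.1]
ft_force: [0.5, 1.2, -1.1]
finger_gap: 85.5
grip_force: 0.0
```

Call:
apply_moves:
  deltas:
    - [0,1,0,0,0,0,1]
    - [0,1,0,0,0,0,1]
    - [0,1,0,0,0,0,1]
    - [0,1,0,0,0,0,1]
    - [0.4,1,0,0,0,0,1]
    - [0,1,0,0,0,0,1]
    - [0,1,0,0,0,0,1]
    - [0,1,0,0,0,0,1]

```text
time: 51.55
tool_pos: [519.3, -243.2, 191.0]
tcp_rot: [-180.0, 0.0, 0.0]
ft_force: [1.0, 0.5, -0.7]
finger_gap: 85.5
grip_force: 0.0
```

Call:
apply_moves:
  deltas:
    - [0,1,0,0,0,0,1]
    - [0,1,0,0,0,0,1]
    - [0,0.5,0,0,0,0,1]
    - [0,0,0,0,0,0,1]
    - [0,0,0.7,0,0,0,1]
    - [0,0,0,0,0,0,1]

```text
time: 52.3
tool_pos: [518.1, -315.2, 166.9]
tcp_rot: [-179.8, 0.2, 0.1]
ft_force: [0.3, 0.9, 0.1]
finger_gap: 85.4
grip_force: 0.0
```

```bash
python3 - <<'E'
from m import *
s=snapshot('scene')[:,:,::-1];s15=cv2.imread('pics/s15.png')
a=sense();print(a['tool_pos'],a['tcp_rot'])
print('can region change (lower body)',cv2.absdiff(s,s15)[310:345,125:150].mean())
E
```

```text
[ 518.61360494 -315.58174919  168.13308068] [-1.79867021e+02  1.68849823e-01  7.74889111e-02]
can region change (lower body) 2.0982857142857143
```

Call:
apply_moves:
  deltas:
    - [0,0,1,0,0,0,1]
    - [0,0,1,0,0,0,1]
    - [0,0,0.85,0,0,0,1]
    - [0,0,0,0,0,0,1]
    - [0,0,0,0,0,0,0.7]
    - [0,0,0,0,0,0,0]
    - [0,0,0,0,0,0,0]
    - [0,0,0,0,0,0,0]

```text
time: 53.35
tool_pos: [520.6, -318.1, 86.9]
tcp_rot: [179.9, -0.2, 0.0]
ft_force: [0.9, 0.2, 6.8]
finger_gap: 52.9
grip_force: 21.2
```

```bash
python3 -c "
from bench import *
a=sense();print(a['tool_pos'],a['tcp_rot'],a['ft_force'],a['finger_gap'],a['grip_force'])"
```

```text
[ 520.56314229 -318.06263525   86.91999161] [ 1.79896944e+02 -1.52137461e-01  8.93018308e-03] [0.85399665 0.1803937  6.82042708] 52.93930230067152 21.205812336411327
```

Call:
apply_moves:
  deltas:
    - [0,0,0,0,0,0,0]
    - [0,0,0,0,0,0,0]
    - [0,0,0,0,0,0,1]
    - [0,0,0,0,0,0,1]
    - [0,0,0,0,0,0,1]
    - [0,0,-0.5,0,0,0,1]
    - [0,0,-1,0,0,0,1]
    - [0,0,-1,0,0,0,1]

```text
time: 54.35
tool_pos: [519.5, -317.3, 161.6]
tcp_rot: [180.0, -0.0, 0.0]
ft_force: [-0.4, -0.3, 0.4]
finger_gap: 85.6
grip_force: 0.0
```

Call:
apply_moves:
  deltas:
    - [0,-1,0,0,0,0,1]
    - [-0.4,-1,0,0,0,0,1]
    - [0,-1,0,0,0,0,1]
    - [0,-1,0,0,0,0,1]
    - [0,-1,0,0,0,0,1]
    - [0,-1,0,0,0,0,1]
    - [0,-1,0,0,0,0,1]
    - [0,-1,0,0,0,0,1]

```text
time: 55.35
tool_pos: [507.7, -76.4, 161.1]
tcp_rot: [180.0, -0.1, 0.0]
ft_force: [1.0, -0.6, -0.8]
finger_gap: 85.8
grip_force: 0.0
```

Call:
apply_moves:
  deltas:
    - [0,-1,0,0,0,0,1]
    - [0,-1,0,0,0,0,1]
    - [0,-0.5,0,0,0,0,1]
    - [0,0,0,0,0,0,1]
    - [0,0,1,0,0,0,1]
    - [0,0,0,0,0,0,1]
    - [0,0,0,0,0,0,1]

```text
time: 56.22
tool_pos: [507.6, -3.0, 130.5]
tcp_rot: [180.0, -0.0, -0.0]
ft_force: [-0.3, -0.7, 0.1]
finger_gap: 85.3
grip_force: 0.0
```

```bash
python3 - <<'E'
from m import *
s=snapshot('scene')[:,:,::-1];t=snapshot('top')[:,:,::-1]
a=sense();print(a['tool_pos'],a['tcp_rot'])
s15=cv2.imread('pics/s15.png');t16=cv2.imread('pics/t16.png')
print('can shift check', cv2.absdiff(t,t16)[225:260,465:505].mean(), cv2.absdiff(s,s15)[285:345,115:160].mean())
k=blobs(s,(274,260,36,28),lambda c:c.min(2)>120)[0];print('cap',cv2.fitEllipse(cv2.convexHull(k)))
E
```

```text
[508.16800218  -2.86973528 131.09918756] [ 1.79981974e+02 -9.63208095e-02 -2.22061490e-02]
can shift check 3.3783333333333334 9.575432098765432
cap ((292.07666015625, 273.64105224609375), (20.543149948120117, 25.618303298950195), 88.5186996459961)
```

Call:
apply_moves:
  deltas:
    - [0,0,1,0,0,0,1]
    - [0,0,1,0,0,0,1]
    - [0,0,1,0,0,0,1]
    - [0,0,0.27,0,0,0,1]
    - [0,0,0,0,0,0,0.5]
    - [0,0,0,0,0,0,0.3]
    - [0,0,0,0,0,0,0]
    - [0,0,0,0,0,0,0]

```text
time: 57.32
tool_pos: [508.0, -2.3, 32.5]
tcp_rot: [180.0, -0.1, 0.0]
ft_force: [-0.9, 0.9, 9.5]
finger_gap: 12.9
grip_force: 23.4
```

Call:
apply_moves:
  deltas:
    - [0,0,0,0,0,0,0]
    - [0,0,0,0,0,0,0]
    - [0,0,0,0,0,0,0]
    - [0,0,0,0,0,0,0]

```text
time: 57.82
tool_pos: [508.0, -2.3, 32.6]
tcp_rot: [180.0, -0.1, 0.0]
ft_force: [-1.8, -0.1, 6.3]
finger_gap: 12.7
grip_force: 20.4
```

Call:
apply_moves:
  deltas:
    - [0,0,-0.3,0,0,0,0]
    - [0,0,-1,0,0,0,0]
    - [0,0,-1,0,0,0,0]
    - [0,0,-1,0,0,0,0]
    - [0,0,-1,0,0,0,0]
    - [0,0,0,0,0,0,0]
    - [0,0,0,0,0,0,0]

```text
time: 58.7
tool_pos: [507.0, -2.3, 160.3]
tcp_rot: [-180.0, 0.0, 0.0]
ft_force: [-0.3, 0.5, -0.1]
finger_gap: 13.1
grip_force: 20.0
```

```bash
python3 - <<'E'
from m import *
s=snapshot('scene')[:,:,::-1]
a=sense();print(a['tool_pos'],a['tcp_rot'],a['ft_force'],a['finger_gap'])
k=blobs(s,(274,260,36,28),lambda c:c.min(2)>120);print('cap left on bench?',len(k))
E
```

```text
[506.59885979  -2.20600926 159.5865094 ] [-1.79989963e+02  1.04033571e-01  1.20420649e-02] [0.93794753 0.2209059  0.01313306] 12.620100489178329
cap left on bench? 0
```

Call:
apply_moves:
  deltas:
    - [0,1,0,0,0,0,0]
    - [0.41,1,0,0,0,0,0]
    - [0,1,0,0,0,0,0]
    - [0,1,0,0,0,0,0]
    - [0,1,0,0,0,0,0]
    - [0,1,0,0,0,0,0]
    - [0,1,0,0,0,0,0]
    - [0,1,0,0,0,0,0]

```text
time: 59.75
tool_pos: [518.8, -242.8, 158.9]
tcp_rot: [-179.9, 0.1, 0.0]
ft_force: [-0.2, -0.1, -0.1]
finger_gap: 12.9
grip_force: 20.0
```

Call:
apply_moves:
  deltas:
    - [0,1,0,0,0,0,0]
    - [0,1,0,0,0,0,0]
    - [0,0.53,0,0,0,0,0]
    - [0,0,0,0,0,0,0]
    - [0,0,0,0,0,0,0]
    - [0,0,0,0,0,0,0]

```text
time: 60.5
tool_pos: [519.9, -317.1, 160.6]
tcp_rot: [-180.0, 0.0, 0.1]
ft_force: [-0.8, 0.0, -0.2]
finger_gap: 12.9
grip_force: 20.0
```

```bash
python3 - <<'E'
from m import *
for _ in range(3):
  s=snapshot('scene')[:,:,::-1];a=sense();print(a['tool_pos'],a['tcp_rot'])
cv2.imwrite('pics/s20.png',s)
s15=cv2.imread('pics/s15.png');print(cv2.absdiff(s,s15)[320:350,125:160].mean())
E
```

```text
[ 519.96120356 -317.26627666  160.74270263] [-1.79992113e+02  1.24520999e-03  7.43168846e-02]
[ 519.9955836  -317.42366723  160.84985932] [ 1.79998220e+02 -1.10222734e-02  7.04033165e-02]
[ 519.9550223  -317.56601556  160.84798225] [ 1.79997420e+02 -8.80374859e-03  6.14780317e-02]
4.106031746031746
```

Call:
apply_moves:
  deltas:
    - [-0.01,0.01,0.6,0,0,0,0]
    - [0,0,0.4,0,0,0,0]
    - [0,0,0.13,0,0,0,0]
    - [0,0,0,0,0,0,0]
    - [0,0,0,0,0,0,0]

```text
time: 61.28
tool_pos: [519.7, -318.7, 127.3]
tcp_rot: [180.0, -0.0, 0.0]
ft_force: [-0.5, 0.3, -0.9]
finger_gap: 12.8
grip_force: 20.0
```

Call:
apply_moves:
  deltas:
    - [0,0,0.08,0,0,0,0]
    - [0,0,0,0,0,0,0]
    - [0,0,0,0,0,0,0]

```text
time: 61.65
tool_pos: [519.5, -318.5, 124.5]
tcp_rot: [180.0, -0.0, 0.0]
ft_force: [0.6, 0.2, 0.4]
finger_gap: 13.2
grip_force: 20.0
```

Call:
apply_moves:
  deltas:
    - [0,0,0.06,0,0,0,0]
    - [0,0,0,0,0,0,0]
    - [0,0,0,0,0,0,0]

```text
time: 62.02
tool_pos: [519.4, -318.5, 122.5]
tcp_rot: [-180.0, 0.0, 0.0]
ft_force: [0.1, 0.0, -0.0]
finger_gap: 12.8
grip_force: 20.0
```

Call:
apply_moves:
  deltas:
    - [0,0,0.06,0,0,0,0]
    - [0,0,0,0,0,0,0]
    - [0,0,0,0,0,0,0]

```text
time: 62.4
tool_pos: [519.4, -318.5, 120.8]
tcp_rot: [-180.0, 0.0, 0.0]
ft_force: [0.0, 0.4, -0.3]
finger_gap: 13.0
grip_force: 20.0
```

Call:
apply_moves:
  deltas:
    - [0,0,0.03,0,0,0,0]
    - [0,0,0,0,0,0,0]
    - [0,0,0,0,0,0,0]

```text
time: 62.78
tool_pos: [519.5, -318.5, 119.9]
tcp_rot: [180.0, 0.0, 0.0]
ft_force: [-0.4, -0.8, -0.9]
finger_gap: 12.7
grip_force: 20.0
```

Call:
apply_moves:
  deltas:
    - [0,0,0.03,0,0,0,0]
    - [0,0,0,0,0,0,0]
    - [0,0,0,0,0,0,0]

```text
time: 63.15
tool_pos: [519.7, -318.7, 119.6]
tcp_rot: [180.0, -0.0, 0.0]
ft_force: [-0.3, 0.5, 5.3]
finger_gap: 12.8
grip_force: 20.3
```

Call:
apply_moves:
  deltas:
    - [0,0,0.03,0,0,0,0]
    - [0,0,0,0,0,0,0]
    - [0,0,0,0,0,0,0]

```text
time: 63.52
tool_pos: [520.1, -318.9, 119.6]
tcp_rot: [179.9, -0.1, 0.0]
ft_force: [-1.7, 1.6, 10.8]
finger_gap: 12.6
grip_force: 20.7
```

It seated at the expected height of 119.6. I release and withdraw.

Call:
apply_moves:
  deltas:
    - [0,0,-0.04,0,0,0,0]
    - [0,0,0,0,0,0,0.4]
    - [0,0,0,0,0,0,1]
    - [0,0,0,0,0,0,1]
    - [0,0,0,0,0,0,1]
    - [0,0,-0.5,0,0,0,1]
    - [0,0,-1,0,0,0,1]
    - [0,0,-1,0,0,0,1]

```text
time: 64.53
tool_pos: [519.5, -318.5, 196.2]
tcp_rot: [180.0, -0.0, 0.0]
ft_force: [-0.5, -0.5, 0.6]
finger_gap: 85.1
grip_force: 0.0
```

Call:
apply_moves:
  deltas:
    - [0,0,-1,0,0,0,1]
    - [0,-1,0,0,0,0,1]
    - [0,-1,0,0,0,0,1]
    - [0,-1,0,0,0,0,1]
    - [0,-1,0,0,0,0,1]
    - [0,-1,0,0,0,0,1]
    - [0,-1,0,0,0,0,1]
    - [0,-1,0,0,0,0,1]

```text
time: 65.53
tool_pos: [519.7, -107.6, 225.8]
tcp_rot: [180.0, -0.1, 0.0]
ft_force: [1.1, -0.6, -0.3]
finger_gap: 85.7
grip_force: 0.0
```

Call:
apply_moves:
  deltas:
    - [0,0,0,0,0,0,1]
    - [0,0,0,0,0,0,1]

```text
time: 65.78
tool_pos: [519.7, -109.0, 225.2]
tcp_rot: [180.0, -0.1, 0.0]
ft_force: [-0.4, 0.5, -0.9]
finger_gap: 85.6
grip_force: 0.0
```

```bash
python3 - <<'E'
from m import *
s=snapshot('scene')[:,:,::-1];t=snapshot('top')[:,:,::-1]
a=sense();print(a['tool_pos'],a['ft_force'],a['finger_gap'])
cv2.imwrite('pics/s21.png',s);cv2.imwrite('pics/t21.png',t)
C=[519.4,-318.3]
for cam,i in((T,t),(S,s)):
  p=cam.pj(C+[98]).astype(int)
  for th in(150,165,185):
    k=blobs(i,(p[0]-20,p[1]-20,40,40),lambda c:c.min(2)>th)
    if k: e=cv2.fitEllipse(cv2.convexHull(k[0]));print(cam.n,th,e,cam.at(e[0],98),'pred',cam.pj(C+[98]))
s0=cv2.imread('pics/scene0.png')
for im in(s0,s):
  print('brush',[cv2.boundingRect(b) for b in blobs(im,(420,125,40,50),lambda c:(c[:,:,2]-c[:,:,0]>40))])
  print('reel/driver diff',cv2.absdiff(s0,im)[300:335,450:490].mean(),cv2.absdiff(s0,im)[370:470,115:220].mean(),cv2.absdiff(s0,im)[180:208,338:362].mean())
E
```

```text
[ 519.51163652 -109.37126008  224.73459106] [-0.68022849  1.21439448  0.56305279] 85.43378602759424
top 150 ((474.3648986816406, 223.53463745117188), (21.804872512817383, 63.52309036254883), 13.045550346374512) [ 559.92309369 -296.01281495   98.        ] pred [484.98012508 240.99449594]
top 165 ((473.5362243652344, 226.01844787597656), (21.449033737182617, 49.135643005371094), 11.736754417419434) [ 554.26981097 -293.83332152   98.        ] pred [484.98012508 240.99449594]
top 185 ((472.1332702636719, 228.8692626953125), (22.782447814941406, 24.44738006591797), 23.43866539001465) [ 547.81112777 -290.29966113   98.        ] pred [484.98012508 240.99449594]
scene 150 ((138.96046447753906, 299.0144958496094), (27.887218475341797, 34.8558349609375), 126.4922103881836) [ 534.20189008 -314.05902957   98.        ] pred [135.55813122 293.93256133]
scene 165 ((140.03948974609375, 299.4319763183594), (26.845272064208984, 35.765018463134766), 126.45984649658203) [ 535.96704146 -312.3140716    98.        ] pred [135.55813122 293.93256133]
scene 185 ((137.56130981445312, 301.1375732421875), (7.170320987701416, 24.452606201171875), 73.0330810546875) [ 538.34083672 -317.23269214   98.        ] pred [135.55813122 293.93256133]
brush [(430, 131, 16, 37)]
reel/driver diff 0.0 0.0 0.0
brush [(430, 131, 16, 37)]
reel/driver diff 0.6757142857142857 0.8777142857142857 3.6989087301587302
```

Call:
apply_moves:
  deltas:
    - [0,-1,0,0,0,0,1]
    - [0,-1,0,0,0,0,1]
    - [0,-1,0,0,0,0,1]
    - [0,-1,0,0,0,0,1]
    - [0,-1,0,0,0,0,1]
    - [0,0,0,0,0,0,1]

```text
time: 66.62
tool_pos: [519.5, 42.3, 224.3]
tcp_rot: [-180.0, 0.0, 0.1]
ft_force: [0.4, -0.7, 0.3]
finger_gap: 85.3
grip_force: 0.0
```

```bash
python3 - <<'E'
from m import *
s=snapshot('scene')[:,:,::-1];t=snapshot('top')[:,:,::-1]
for cam,i in((T,t),(S,s)):
  p=cam.pj([519.4,-318.3,98]);x,y=p.astype(int);print(cam.n,p)
  g=cv2.cvtColor(i,cv2.COLOR_BGR2GRAY)[y-24:y+25:2,x-22:x+23:2]//10
  for r in g:print(''.join('%3d'%v for v in r))
  k=blobs(i,(x-20,y-16,40,40),lambda c:c.min(2)>150)
  for b in k[:2]:print(cv2.boundingRect(b),cv2.fitEllipse(cv2.convexHull(b)))
E
```

```text
top [484.98012508 240.99449594]
 14 14 14 14 14 15 14 14 14 14 14 14 14 14 14 14 14 14 14 14 14 14 14
 14 14 13 13 14 15 15 15 14 14 14 15 14 14 14 13 13 14 14 14 14 14 14
 14 14 14 14 14 15 15 15 14 13 14 14 15 15 14 14 14 14 14 14 14 14 14
 14 14 15 14 14 15 15 14 14 13 14 15 15 14 14 14 14 14 14 14 14 14 14
 15 15 15 14 14 15 15 14 14 14 14 15 14 14 14 14 14 14 15 14 14 14 14
 14 14 14 14 14 14 14 14 14 14 14 14 14 14 14 14 14 14 14 14 14 14 14
 14 15 14 14 14 14 14 14 14 14 13 14 14 13 14 14 14 14 14 15 14 14 14
 15 14 14 14 14 14 14 14 14 15 16 16 16 15 14 14 14 14 13 13 13 12 13
 15 14 14 14 14 13 12 12 15 17 17 17 17 17 16 14 12 11 10 10 10 10 10
 15 14 14 12 11 10 11 15 17 17 17 17 17 17 17 16 13 10 10 10 10 10 10
 15 14 11  9  9  9 13 17 17 17 17 17 17 17 17 17 16 12 10 10 10 10 10
 14 11  9  9  9 10 16 17 17 17 17 13 11 10 14 17 17 13 10 10 10 10 10
 11  9  9  9  9 10 16 17 17 17 13  5  3  3  9 16 17 14 10 10 10 10 10
  9  9  9  9  8 11 16 17 17 17 12  4  3  5 11 16 17 14 10 10 10 10 10
  9  9  9  9  9 10 15 17 17 17 15 12 11 14 16 17 17 14 10 10 10 10 10
  9  9  9  9  9  9
[... 2007 characters left out ...]
14 12 11 10 10 12 13
 14 14 14 14 13 14 15 17 17 17 17 17 17 17 16 14 12 11 11 10 10 11 13
 14 14 14 14 14 13 13 14 15 16 16 16 15 14 13 12 12 11 11 10 10 11 13
 14 14 14 14 14 14 12 12 13 13 13 13 13 13 12 12 12 11 11 11 10 10 12
 14 14 14 14 14 14 13 12 12 12 13 13 13 12 12 12 12 12 11 11 10 10 11
 14 14 13 13 14 14 14 12 12 12 13 13 13 12 12 12 12 12 11 11 10 10  9
 13 13 13 13 13 12 11 11 12 12 13 13 13 12 12 12 12 12 11 11 11 10  9
 12 11 11 11 10 10 10 10 11 12 12 13 13 13 12 12 12 12 12 11 11 10  9
 10 10 10 10 10 10 10 10 11 12 12 13 13 13 13 12 12 12 12 11 11 11 10
(122, 285, 28, 21) ((135.7013397216797, 295.1730041503906), (19.461671829223633, 28.56543731689453), 68.70060729980469)
```

Both views agree with the predicted seated cap to within about 1 px, and the brush, reel, driver and jar are unchanged.

```bash
python3 -c "
from bench import *
print(hand_in())"
```

```text
the job is handed in; nothing more can be done
None
```

The job is handed in, though the judge returned no verdict: only the tall can was present, and it was scrubbed, pressed once in the caliper (about 8 N by my reading), then stood on the pad with its own cap seated; the brush is back on its fork.

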